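# Knock the wedge out of a palm-leaf press

### The job

Take the pressure off the palm-leaf bundle in the sloping press: with the hardwood block in the gripper, knock the wedge back by its thin end, towards the robot's right, until it sits loose under the beam, and keep the fingers off the wedge until it is loose. Put the block back down on the table, then draw the wedge clear of the beam, lift it out and lower it into the nearby woven tray before letting go. Do not drop the wedge, and leave the other things on the table as they stand.

Things in the scene. Friction and masses are not known exactly. Their poses are not given: they have to be found in the camera images.
- press: wooden palm-leaf press on a fixed stand, about 150 mm deep, 270 mm along y; origin on the table below the middle of the slope; x points away from the robot, y to its left (yaw at most 0.2 rad), z up. The slope rises 30 degrees along +x, so all on it faces up and towards the robot: outward normal (-0.5, 0, 0.866), uphill (0.866, 0, 0.5) in this frame. Holds a leaf bundle between red boards
- beam (a point): middle of the underside of the yoke's beam, 24 mm along the slope's normal from the track; axes as the press. The beam crosses over the wedge: 36 mm along y (18 mm either side of this point), its top 46 mm above this point along the normal. Its two posts, 36 mm along y and 23 mm thick, stand beside the pressing board, inner faces 84 mm apart
- wedge: pale hardwood wedge, 130 mm long (its y), 22 mm wide (its x, uphill), 28 mm high at the thick end (-y) falling to 20 mm at the thin end (+y), about 0.07 kg; origin in the middle of its flat underside; its z is the slope's normal. Lies lengthwise in the track, jammed under the beam, its middle under the beam's
- wedge_thin_end (a point): middle of the wedge's thin end face (22 by 20 mm), the face to strike, 10 mm above its underside; starts 47 mm out from the beam's +y face. 10 to 20 N towards the press's -y moves it; after about 25 mm the wedge is loose, after 40 mm this face still stands 7 mm out. The wedge can be lifted only once this face has passed the beam's -y face
- wedge_thick_end (a point): middle of the wedge's thick end face (22 by 28 mm), 14 mm above its underside; starts 47 mm out from the beam's -y face
- block: pale hardwood tapping block, a plain bar 90 mm long (its y), 40 mm wide (its x), 40 mm high, about 0.13 kg, lying on the table at the robot's left, sometimes nearer and sometimes farther than the white bowl; origin in the middle of its underside
- block_center (a point): centre of the block, 20 mm above its origin
- basket: dark woven tray, 150 mm (x) by 280 mm (y) and 60 mm high outside, walls and floor 6 mm, open on top, fixed to the table at the robot's right; origin in the middle of its underside; two thin splints (3 mm) lie along its long walls, the middle is free
- bowl: white ceramic bowl, 100 mm across, 52 mm high, loose, near the block; origin in the middle of its foot; to be left alone
- dish: glass dish, 90 mm across, 38 mm high, loose, in front of the press; origin in the middle of its foot; to be left alone
- brush: flat brush, about 190 mm long, 40 mm wide, 15 mm high, lying on the table on the near right; origin under its brass ferrule, bristles to its +x, handle to its -x; to be left alone
- oil_bottle: amber bottle, 60 mm across, about 130 mm high, beyond the press on the right; origin in the middle of its foot; to be left alone
- paste_jar: white jar with a metal lid, 66 mm across, 70 mm high, beyond the press on the left; origin in the middle of its foot; to be left alone
- caul (a joint): springy wooden pressing board on top of the bundle, under the wedge: 80 mm wide, 270 mm along the press's y; value = its rise along the normal in m, 0 at the start, up to 0.0015 as the wedge lets go (spring about 3 N per mm). Two guide strips on it, 5 mm high, 5 mm wide, leave a 25 mm wide track along y for the wedge
- fence (a point): middle of the inner top edge of the press's squaring fence, a board 8 mm thick that stands square to the slope along the uphill side, from the yoke to the press's right (-y) end; its inner face is 42 mm uphill of the wedge's centre line and its top 50 mm above the track along the normal, so it leans over towards the wedge; axes as the press
There are look-alikes about, which are no part of the job. What is shaped like the wedge but black, green or red is not meant.

How it is judged (in metres and radians):
On the way, in this order (a step that is already met when the one before it is completed fails the run):
1. the block, held in the fingers, is struck or pushed against the wedge (contact force between block and wedge above 1 N and contact force between the fingers and block above 1 N).
2. the wedge has been driven back at least 20 mm along its track and is still in the press (y of wedge in the frame of press below -0.02 m and z of wedge_thin_end in the frame of beam above -0.035 m), for 0.1 s.
3. the wedge, still held in the fingers, has been lowered into the tray (x of wedge in the frame of basket between -0.069 and 0.069 m and y of wedge in the frame of basket between -0.134 and 0.134 m and z of wedge in the frame of basket below 0.045 m and contact force between the fingers and wedge above 0.5 N), for 0.05 s.
At the end, for the whole second after the job is handed in: The wedge lies in the woven tray (its origin within the tray's inner walls and less than 45 mm above the tray's foot) and the block is back down at table level (its centre less than 50 mm above the table), both released and at rest (under 20 mm/s) (x of wedge in the frame of basket between -0.069 and 0.069 m and y of wedge in the frame of basket between -0.134 and 0.134 m and z of wedge in the frame of basket below 0.045 m and linear speed of each of wedge, block below 0.02 m/s and height (world z) of block_center below 0.05 m and contact force between the fingers and wedge below 0.1 N and contact force between the fingers and block below 0.1 N); the robot touches nothing.
It fails at once if the fingers touch the wedge before it has been driven back 18 mm (contact force between the fingers and wedge above 0.5 N and y of wedge in the frame of press above -0.018 m).
It fails at once if the wedge drops onto the table (height (world z) of wedge below 0.04 m and not (x of wedge in the frame of basket between -0.069 and 0.069 m and y of wedge in the frame of basket between -0.134 and 0.134 m and z of wedge in the frame of basket below 0.045 m)).
It fails at once if a bystander is moved more than 30 mm (distance of any of bowl, dish, brush, oil_bottle, paste_jar from where it was at the start of the episode above 0.03 m).
It also fails if it takes over 61 s, if anything falls off the work surface, if the arm or the gripper's body presses on something with over 40 N, if the wrist force passes 120 N, or if a joint passes its speed limit or range.

### The arm

A 7-joint arm with a two-finger parallel gripper is mounted at the origin on the work surface. World frame = base frame: x ahead of the robot, y to its left, z up, the work surface at z = 0. Lengths are in mm, angles in rad, forces in N, time in s.
With the tool pointing down it reaches from about 400 to 900 mm from the base axis. Payload 5.6 kg.
Tool frame: the origin (TCP) lies on the centre line of the jaws, within the pads' length; the fingertips stand 8 mm ahead of it and the grasp point (between the pads) lies 11 mm behind it; z points along the fingers, y is the direction in which the jaws open and shut (so a half turn about z gives the same grasp; the last joint's range is limited). The gripper opens to 92 mm and grips with 3 to 60 N. Pads are 20 mm wide; open, the fingers measure 128 mm over their backs; the gripper's body (75 mm by 189 mm) begins 69 mm behind the grasp point.
Start: joints at [1.237, 0.468, -0.012, 1.603, 0.006, 1.071, -0.056], TCP at [186.325, -622.73, 200.592] pointing down, gripper open.
Joint ranges: [-2.53, 2.53], [-0.31, 2.02], [-1.57, 1.55], [0.28, 2.44], [-1.29, 4.43], [0.15, 1.84], [-2.92, 2.92]. Speed limits (rad/s): [2.57, 2.57, 3.14, 3.14, 3.14, 3.14, 3.14].

### API

Orientations are given as a unit quaternion [w, x, y, z].
In Python, from plant import bot gives the robot as it stands. The module is installed in compiled form; this text tells all that it offers.
- The arm moves only by the tool apply_moves, never from a script. Its arguments are lists of equal length, an entry for each row: "linear": the shift along the world's x, y, z in cm, a list of three; "turn": the turn about the world's z in rad; "jaw": the finger opening in cm, from 0 to 9.19. In form: {"linear": [[dx, dy, dz], ...], "turn": [turn, ...], "jaw": [jaw, ...]}. A call has 1 to 12 rows; each row shifts and turns the commanded pose from where the row before left it; what a row does not reach is not made up. A row lasts 1/8 s, in which the tool goes at most 62.5 mm and 10.7 degrees, less where a joint would pass 70% of its speed; a pose out of reach is approached as far as the arm can. A call with a gripper value outside its range is refused whole. The fingers move at their own pace and stop on an object; "squeeze" is the grip in N (left out, the last holds). Time passes only in rows, so rows that do not move let the fingers close. It gives the time, the measured TCP pose, the force and the opening at its end, in the units of the state.
- bot.get_obs(): the state, without advancing time (a new reading comes with each control period).
- bot.camera(name): name is "scene" or "top" or "wrist"; returns the picture (384x512x3 uint8, red, green, blue); there is no depth.
- bot.camera_model(name): a dict with "fx", "fy", "cx", "cy" (pixels), "dist" ([k1, k2, p1, p2, k3] as OpenCV has them; the pictures are not rectified), "eye" and "rotation" of the camera in the world; the wrist camera has in their place "hand_eye" (4x4, takes a point from camera to tool coordinates, whose origin is the TCP and whose axes are the flange's). Camera axes: x right, y down, z forward; pixel columns grow to the right and rows downward; lengths in mm; the calibration is good to about 2 mm. A picture is of the moment at which its call begins: read the wrist's pose just before it. camera_model takes no time and is no camera call.
- bot.finish_job(): hands the job in, once; it reports no verdict.
The state is a dict: "clock": time; "joint_pos": joint angles; "joint_velocities": joint speeds; "effort": joint torques, N m; "tcp_pos": TCP position; "tool_rot": TCP orientation; "force": force on the tool from outside, world axes, zero at the start; "wrist_torque": the same for the moment, N m; "grip_width": finger opening in mm.
Only numpy, scipy, OpenCV 4.12 (cv2) and the standard library are available. Lean on these libraries where they do the work, as an engineer would, in place of code of your own. Each camera call takes 0.05 s, during which the arm holds its last target.

## Working session

There is one attempt and no reset: what is moved stays moved. The work goes in short steps, Python scripts to look and compute and a tool call to move; the robot and the scene stay as the last step left them, time stands still between calls to the robot, and variables do not carry over. Pictures are saved under pics/ and viewed, and the job is handed in when it is done.

Besides the shell and the picture viewer there is one more tool, called after "Call:" as name([rows], argument=value, ...), one row to a line, values as JSON. apply_moves: Moves the arm, as the interface text tells. Its arguments: {"type":"object","properties":{"linear":{"type":"array"},"turn":{"type":"array"},"jaw":{"type":"array"},"squeeze":{"type":"number"}},"required":["linear","turn","jaw"]}

```bash
mkdir -p pics
cat > h.py <<'E'
import numpy as np, cv2, json
from plant import bot
def snap(name,fn):
    o=bot.get_obs(); im=bot.camera(name); cv2.imwrite('pics/'+fn+'.png',im[:,:,::-1]); 
    np.savez('pics/'+fn+'.npz',im=im,tcp=o['tcp_pos'],rot=o['tool_rot']); return o,im
def cam(name,fn=None):
    m=bot.camera_model(name); K=np.array([[m['fx'],0,m['cx']],[0,m['fy'],m['cy']],[0,0,1.]]); d=np.array(m['dist'],float)
    if name=='wrist':
        z=np.load('pics/'+fn+'.npz'); q=z['rot']; from scipy.spatial.transform import Rotation as R
        Rt=R.from_quat([q[1],q[2],q[3],q[0]]).as_matrix(); H=np.array(m['hand_eye'])
        return K,d,z['tcp']+Rt@H[:3,3],Rt@H[:3,:3]
    return K,d,np.array(m['eye'],float),np.array(m['rotation'],float)
def ray(c,uv):
    K,d,e,R=c; p=cv2.undistortPoints(np.array(uv,float).reshape(-1,1,2),K,d).reshape(-1,2)
    v=np.c_[p,np.ones(len(p))]@R.T; return e,v/np.linalg.norm(v,axis=1)[:,None]
def onplane(c,uv,z,n=(0,0,1)):
    e,v=ray(c,uv); n=np.array(n,float); return e+v*((z-e@n)/(v@n))[:,None]
def tri(c1,u1,c2,u2):
    e1,v1=ray(c1,[u1]);e2,v2=ray(c2,[u2]);v1=v1[0];v2=v2[0]
    t=np.linalg.lstsq(np.c_[v1,-v2],e2-e1,rcond=None)[0]; a=e1+t[0]*v1;b=e2+t[1]*v2
    return (a+b)/2,np.linalg.norm(a-b)
def proj(c,P):
    K,d,e,R=c; X=(np.atleast_2d(P)-e)@R; return cv2.projectPoints(X.reshape(-1,1,3),np.zeros(3),np.zeros(3),K,d)[0].reshape(-1,2)
E
python3 - <<'E'
from h import *
for n in ['scene','top']:
    o,im=snap(n,n+'0'); c=cam(n); print(n,c)
    cv2.imwrite(f'pics/{n}0b.png',cv2.resize(im[:,:,::-1],(800,600),interpolation=cv2.INTER_CUBIC))
print(o); print(bot.camera_model('wrist'))
E
```

```text
scene (array([[459.75809689,   0.        , 255.218313  ],
       [  0.        , 459.75809689, 197.43592359],
       [  0.        ,   0.        ,   1.        ]]), array([-0.12937782,  0.        ,  0.        ,  0.        ,  0.        ]), array([1117.73111103, -529.3237134 , 1381.07484549]), array([-0.2495588 ,  0.86043949,  0.42792102, -0.11936454]))
top (array([[493.71915265,   0.        , 265.60510265],
       [  0.        , 493.71915265, 188.09713203],
       [  0.        ,   0.        ,   1.        ]]), array([-0.16131437,  0.        ,  0.        ,  0.        ,  0.        ]), array([ 395.99229653,  -38.69631226, 1384.81511104]), array([-0.03001578,  0.70782395, -0.70490915,  0.03445866]))
{'clock': 0.05, 'joint_pos': array([ 1.2369775 ,  0.4683297 , -0.01159845,  1.60361676,  0.00599557,
        1.07140892, -0.05628511]), 'joint_velocities': array([ 0.00042344, -0.00228087,  0.00073399, -0.00144565, -0.00134596,
       -0.00126488, -0.00014453]), 'effort': array([ 1.01731661e-03, -5.22128212e+01, -1.25017893e-02, -2.44643980e+01,
       -5.69001900e-02,  1.39622958e-02,  5.06119341e-05]), 'tcp_pos': array([ 186.13470838, -622.1467554 ,  199.67401778]), 'tool_rot': array([-8.44251892e-04,  9.89450291e-01,  1.44870203e-01, -1.84335788e-04]), 'force': array([ 0.42439805,  0.62817439, -0.58551582]), 'wrist_torque': array([-0.00255109,  0.00264304,  0.01112664]), 'grip_width': 92.01666849099973}
{'fx': 310.8166700577154, 'fy': 310.8166700577154, 'cx': 255.9817559629459, 'cy': 185.4120553085833, 'dist': array([0.0223907, 0.       , 0.       , 0.       , 0.       ]), 'hand_eye': array([[ 3.49521532e-04, -9.55457514e-01, -2.95128475e-01,
         8.40971641e+01],
       [ 9.99999803e-01,  4.87630821e-04, -3.94367465e-04,
        -8.24985920e-02],
       [ 5.20715098e-04, -2.95128279e-01,  9.55457497e-01,
        -1.84285481e+02],
       [ 0.00000000e+00,  0.00000000e+00,  0.00000000e+00,
         1.00000000e+00]])}
```

```bash
python3 - <<'E'
s=open('h.py').read()
s=s.replace("np.array(m['rotation'],float)\ndef","Q(m['rotation'])\ndef").replace("def snap","from scipy.spatial.transform import Rotation as RR\ndef Q(q): return RR.from_quat([q[1],q[2],q[3],q[0]]).as_matrix()\ndef snap",1)
open('h.py','w').write(s)
E
python3 -c "
from h import *
for n in ['scene','top']: print(cam(n)[3].round(2))"
```

```text
[[ 0.61  0.68 -0.42]
 [ 0.8  -0.51  0.33]
 [ 0.01 -0.53 -0.85]]
[[ 0.   -1.    0.09]
 [-1.   -0.   -0.01]
 [ 0.01 -0.09 -1.  ]]
```

View pics/scene0b.png

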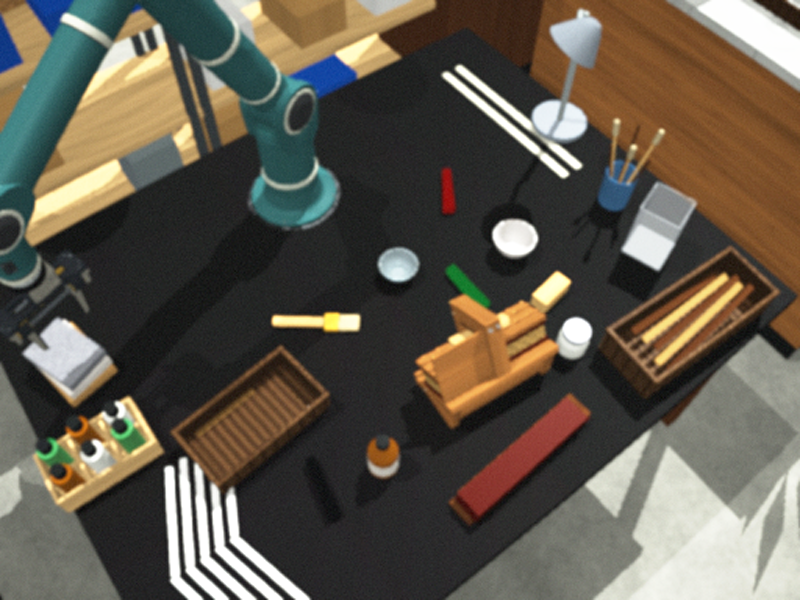

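View pics/top0b.png

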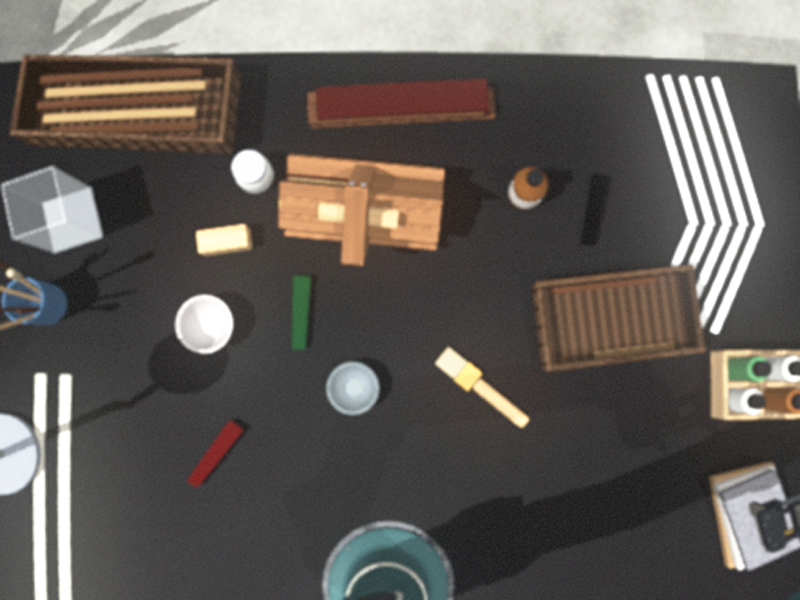

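Run:
```python
from h import *
o,im=snap('wrist','w0')
T=np.load('pics/top0.npz')['im'];S=np.load('pics/scene0.npz')['im']
a=cv2.resize(T[90:180,120:300],(800,400),interpolation=cv2.INTER_CUBIC)
cv2.imwrite('pics/cropT.png',a[:,:,::-1])
a=cv2.resize(S[150:280,250:380],(600,600),interpolation=cv2.INTER_CUBIC)
cv2.imwrite('pics/cropS.png',a[:,:,::-1])
```

```text
(no output)
```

View pics/w0.png

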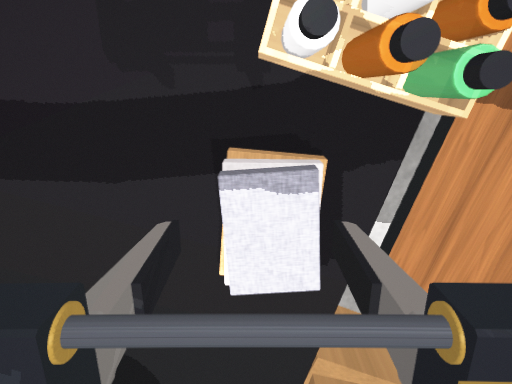

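View pics/cropT.png

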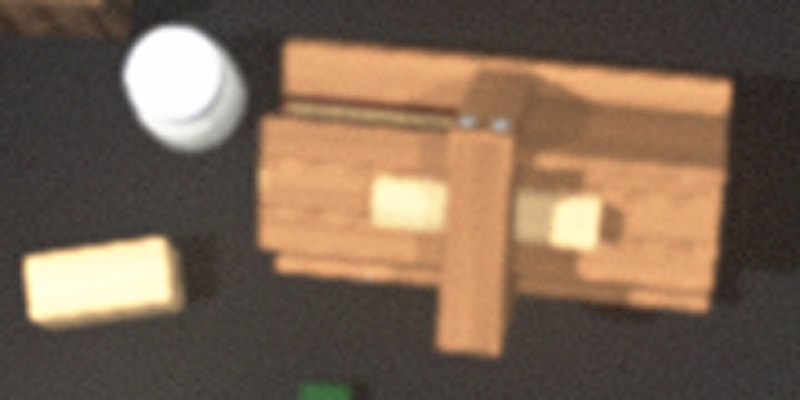

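View pics/cropS.png

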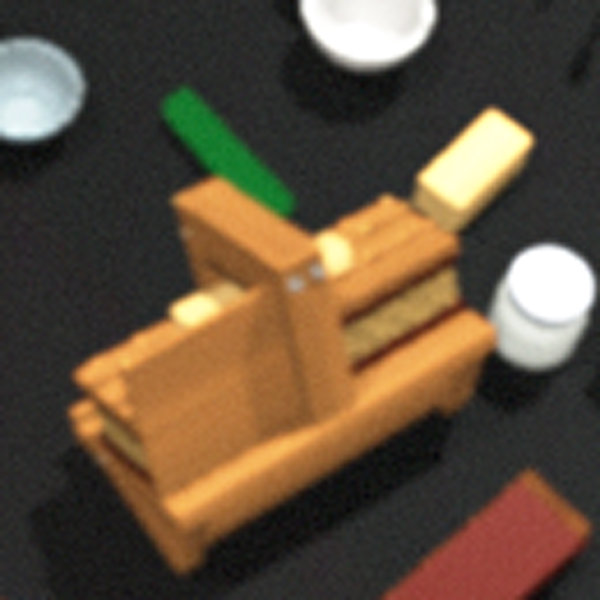

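Run:
```python
from h import *
m=bot.camera_model('wrist');H=np.array(m['hand_eye']);K,d,_,_=cam('wrist','w0')
c=(K,d,H[:3,3],H[:3,:3])
for x in (10,-10):
  for y in (46,55,64):
    for z in (8,-20,-50): print((x,y,z),proj(c,[x,y,z])[0].round(0))
im=np.load('pics/w0.npz')['im']
cv2.imwrite('pics/w0c.png',cv2.resize(im[200:384,330:512],(730,600),interpolation=cv2.INTER_CUBIC)[:,:,::-1])
```

```text
(10, 46, 8) [326. 207.]
(10, 46, -20) [336. 224.]
(10, 46, -50) [352. 250.]
(10, 55, 8) [340. 207.]
(10, 55, -20) [352. 224.]
(10, 55, -50) [371. 250.]
(10, 64, 8) [353. 207.]
(10, 64, -20) [368. 224.]
(10, 64, -50) [389. 250.]
(-10, 46, 8) [324. 234.]
(-10, 46, -20) [334. 255.]
(-10, 46, -50) [348. 286.]
(-10, 55, 8) [337. 234.]
(-10, 55, -20) [349. 255.]
(-10, 55, -50) [366. 286.]
(-10, 64, 8) [351. 234.]
(-10, 64, -20) [364. 255.]
(-10, 64, -50) [384. 286.]
```

View pics/w0c.png

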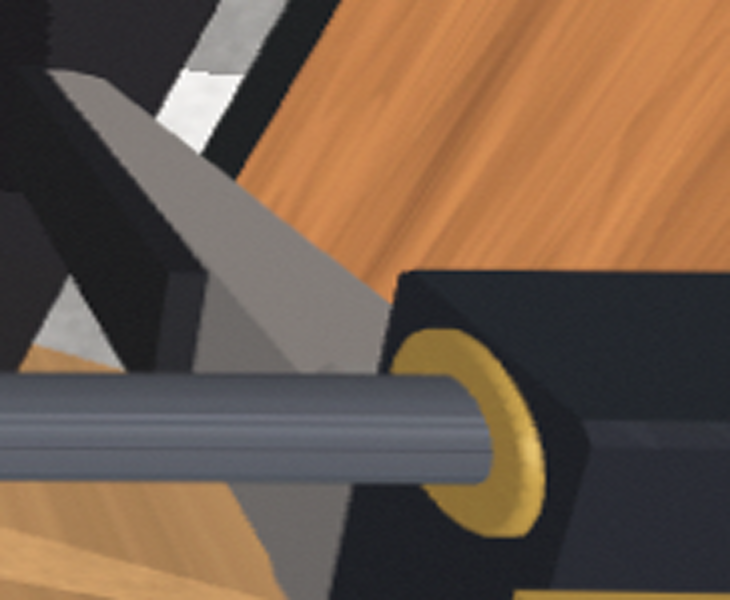

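Run:
```python
from h import *
T=np.load('pics/top0.npz')['im'];S=np.load('pics/scene0.npz')['im']
ct=cam('top');cs=cam('scene')
def t(x,y): return np.array([120+x*180/800-.4,90+y*90/400-.4])
def s(x,y): return np.array([250+x*130/600-.4,150+y*130/600-.4])
# same-points: press fence right top etc.
prs={'fence top -y end(inner/outer?)':((722,165),(0,0))}
tt=lambda a,b:print(a,b)
# block top corners in T crop
for z,uv in ((40,[(24,258),(165,237),(182,308),(38,325)]),): 
    P=onplane(ct,[t(*p) for p in uv],40); print(P.round(1))
# block top corners scene crop
print(onplane(cs,[s(*p) for p in [(414,180),(492,108),(533,142),(458,212)]],40).round(1))
for n,a,b in [('beam low end L',(437,348),(172,200)),('beam low end R',(500,355),(193,262)),('beam low L top',(437,345),(210,178)),
 ('bolt1',(467,122),(296,284)),('bolt2',(500,125),(318,270))]:
    print(n,tri(ct,t(*a),cs,s(*b)))
I=lambda uv,z:onplane(ct,[np.array(p)*.64 for p in uv],z).round(1)
print('basket',I([(536,282),(694,265),(704,350),(545,370)],60))
print('bowl',I([(204,323)],52),'dish',I([(353,387)],38),'brush',I([(467,374)],10),'bottle',I([(530,185)],100),'jar',I([(252,170)],70))
```

```text
[[630.7 346.1  40. ]
 [643.8 256.3  40. ]
 [598.9 244.2  40. ]
 [588.2 335.5  40. ]]
[[602.5 246.8  40. ]
 [590.  341.9  40. ]
 [632.5 345.2  40. ]
 [643.9 253.9  40. ]]
beam low end L (array([553.49100026,  62.19990113, 128.28173132]), np.float64(33.052551616169865))
beam low end R (array([568.42700391,  47.07783241,  72.958761  ]), np.float64(9.35582883872611))
beam low L top (array([559.56769007,  71.86455995, 151.16794696]), np.float64(5.614684472916651))
bolt1 (array([676.7913425 ,  49.46006683, 189.84359457]), np.float64(15.374670178200311))
bolt2 (array([678.79469215,  42.34661759, 213.42490511]), np.float64(15.654644720977434))
basket [[ 538.9 -256.7   60. ]
 [ 570.9 -541.6   60. ]
 [ 420.3 -556.    60. ]
 [ 386.6 -271.1   60. ]]
bowl [[465.2 321.8  52. ]] dish [[356.1  60.3  38. ]] brush [[ 379.2 -140.1   10. ]] bottle [[ 701.2 -242.2  100. ]] jar [[733.4 240.2  70. ]]
```

Run:
```python
from h import *
ct=cam('top');cs=cam('scene')
def t(x,y): return np.array([120+x*180/800-.4,90+y*90/400-.4])
def s(x,y): return np.array([250+x*130/600-.4,150+y*130/600-.4])
for n,a,b in [('beam low +y',(439,346),(210,178)),('beam low -y',(501,353),(173,203)),
 ('bolt +y',(467,122),(318,270)),('bolt -y',(500,125),(296,284)),('base uphill +y',(284,42),(496,325)),('base uphill -y',(732,77),(165,497)),('caul +y uphill',(263,116),(462,240)),('caul +y down',(258,248),(385,195)),
 ('fence -y top',(724,168),(125,375)),('wedge thick top down',(597,247),(170,308)),('wedge thick top up',(601,197),(190,326)),('wedge thin down',(372,225),(320,235)),('wedge thin top up',(374,177),(350,245))]:
    print(n,tri(ct,t(*a),cs,s(*b))[0].round(1),tri(ct,t(*a),cs,s(*b))[1].round(1))
```

```text
beam low +y [559.3  71.2 151.3] 4.4
beam low -y [557.1  37.8 147.2] 0.6
bolt +y [678.4  55.  202. ] 0.1
bolt -y [677.2  37.  200.7] 0.5
base uphill +y [750.9 173.5 104.6] 0.5
base uphill -y [721.6 -97.5 127.7] 7.6
caul +y uphill [697.4 179.9 141.2] 2.7
caul +y down [624.6 185.  104.3] 2.4
fence -y top [656.6 -87.2 185.8] 0.1
wedge thick top down [619.1 -16.  144.4] 0.2
wedge thick top up [644.5 -19.4 159.7] 2.3
wedge thin down [632.6 112.8 130.6] 5.3
wedge thin top up [658.  111.5 151. ] 1.0
```

Call:
apply_moves([
  [1.0, 2.0, 4.0],
  [2.5, 3.9, 2.0],
  [2.5, 3.9, 1.0],
  [2.5, 3.9, 0],
  [2.5, 3.9, 0],
  [2.5, 3.9, 0],
  [2.5, 3.9, 0],
  [2.5, 3.9, 0],
  [2.5, 3.9, 0],
  [2.5, 3.9, 0],
  [2.5, 3.9, 0],
  [2.5, 3.9, 0],
], turn=[0.07, 0.07, 0.07, 0.07, 0.07, 0.07, 0.07, 0.07, 0.07, 0.07, 0.07, 0.07], jaw=[9, 9, 9, 9, 9, 9, 9, 9, 9, 9, 9, 9])

```text
clock: 1.65
tcp_pos: [471.8, -172.5, 270.6]
tool_rot: [0.0, 0.844, 0.537, -0.0]
force: [0.5, -1.2, 0.0]
grip_width: 90.0
```

Call:
apply_moves([
  [2.7, 4.2, 0],
  [2.7, 4.2, 0],
  [2.7, 4.2, 0],
  [2.7, 4.2, 0],
  [2.7, 4.2, 0],
  [2.7, 4.2, 0],
  [0, 0, 0],
], turn=[0.06, 0.06, 0.06, 0.06, 0.06, 0.04, 0], jaw=[9, 9, 9, 9, 9, 9, 9])

```text
clock: 2.52
tcp_pos: [633.5, 83.0, 269.7]
tool_rot: [-0.001, 0.739, 0.673, 0.001]
force: [0.9, 0.4, 0.1]
grip_width: 90.1
```

Run:
```python
from h import *
o,im=snap('wrist','w1'); print(o['tcp_pos'],o['tool_rot'],o['joint_pos'])
cv2.imwrite('pics/w1b.png',cv2.resize(im,(800,600),interpolation=cv2.INTER_CUBIC)[:,:,::-1])
```

```text
[633.52522552  83.04911473 269.69179979] [-1.48383304e-03  7.39473869e-01  6.73183392e-01  5.63052795e-04] [ 0.24419907  0.46766574 -0.59755641  1.52378751  0.26869857  1.23409065
 -0.48626928]
```

View pics/w1b.png

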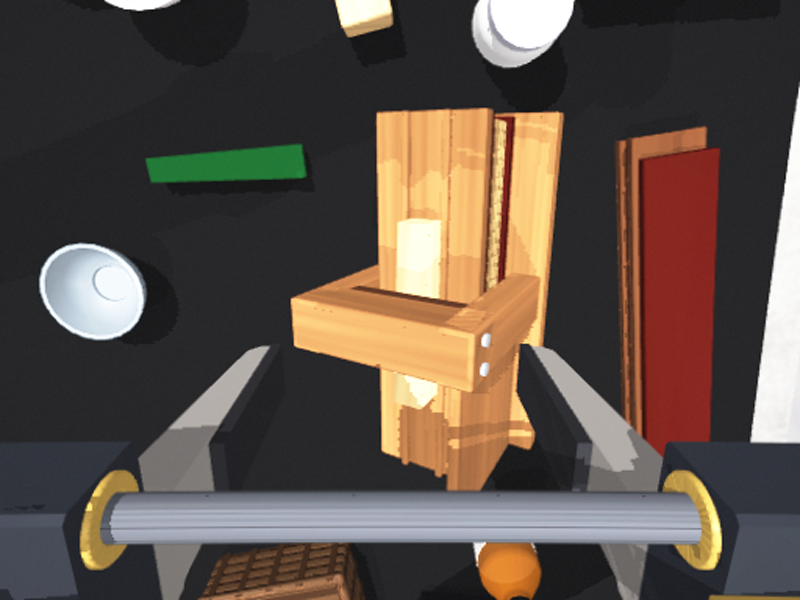

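Run:
```python
from h import *
im=np.load('pics/w1.npz')['im']
cv2.imwrite('pics/w1c.png',cv2.resize(im[60:310,180:360],(576,800)[:2] if 0 else (432,600),interpolation=cv2.INTER_CUBIC)[:,:,::-1])
```

```text
(no output)
```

View pics/w1c.png

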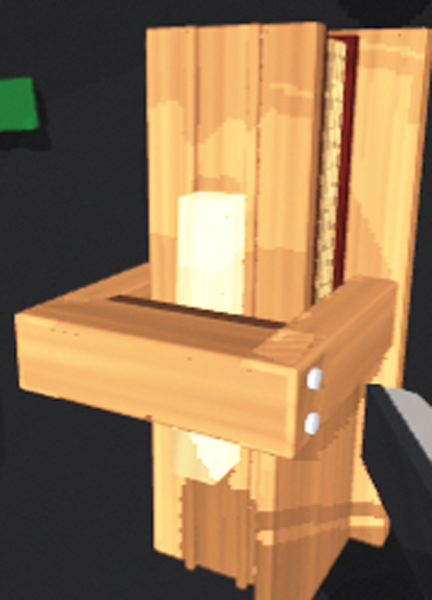

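Run:
```python
from h import *
ct=cam('top');cs=cam('scene');cw=cam('wrist','w1')
def t(x,y): return np.array([120+x*180/800-.4,90+y*90/400-.4])
def s(x,y): return np.array([250+x*130/600-.4,150+y*130/600-.4])
def w(x,y): return np.array([180+x/2.4-.4,60+y/2.4-.4])
for n,a,b,c in [('beam low +y',(439,346),(210,178),(17,316)),('beam low -y',(501,353),(173,203),(20,388)),
 ('bolt +y',(467,122),(318,270),(314,378)),('bolt -y',(500,125),(296,284),(312,423)),('caul +y uphill',(263,116),(462,240),(325,23)),('caul +y down',(258,248),(385,195),(147,28)),
 ('base uphill +y',(284,42),(496,325),(431,28)),
 ('wedge thin down',(372,225),(320,235),(178,197)),('wedge thin top up',(374,177),(350,245),(243,196))]:
    A=tri(ct,t(*a),cw,w(*c));B=tri(cs,s(*b),cw,w(*c)); print(n,A[0].round(1),A[1].round(1),B[0].round(1),B[1].round(1))
```

```text
beam low +y [560.8  73.4 148.4] 0.4 [557.9  72.1 145.8] 4.1
beam low -y [556.7  38.7 146.1] 1.7 [555.7  38.7 144.7] 0.0
bolt +y [679.2  55.1 199.3] 0.3 [678.6  55.6 201.2] 1.0
bolt -y [677.6  36.9 199.1] 0.4 [677.4  37.4 200.5] 0.5
caul +y uphill [700.  180.5 129.5] 1.2 [698.4 180.  142.9] 0.7
caul +y down [626.8 187.3  96.3] 0.3 [625.4 185.6 103.4] 4.2
base uphill +y [753.1 174.9  97.6] 0.3 [750.9 174.3 103.8] 1.4
wedge thin down [634.3 115.2 129.3] 0.2 [632.  113.6 126.3] 5.0
wedge thin top up [662.  113.9 133.9] 0.3 [658.9 114.5 147.3] 5.9
```

Call:
apply_moves([
  [-0.4, 5.0, 0],
  [-0.4, 5.0, 0],
  [-0.4, 5.0, 0],
  [-0.4, 5.0, -3],
  [-0.3, 2.1, -5],
  [0, 0, -5],
  [0, 0, 0],
  [0, 0, 0],
], turn=[0.06, 0.06, 0.06, 0.04, 0, 0, 0, 0], jaw=[9, 9, 9, 9, 9, 9, 9, 9], squeeze=55)

```text
clock: 3.58
tcp_pos: [615.7, 298.5, 142.6]
tool_rot: [0.001, 0.664, 0.748, 0.001]
force: [-0.3, 0.6, 1.1]
grip_width: 89.7
```

Run:
```python
from h import *
o,im=snap('wrist','w2'); print(o['tcp_pos'],o['tool_rot'])
cv2.imwrite('pics/w2b.png',cv2.resize(im,(800,600),interpolation=cv2.INTER_CUBIC)[:,:,::-1])
```

```text
[615.72998544 298.466716   142.64426347] [6.50140703e-04 6.64226071e-01 7.47530800e-01 1.00301912e-03]
```

View pics/w2b.png

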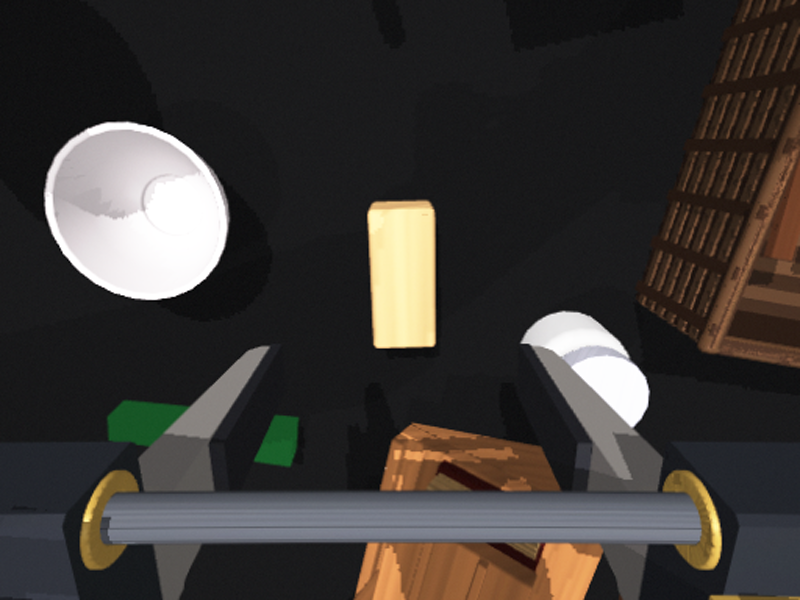

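Run:
```python
from h import *
c=cam('wrist','w2')
P=onplane(c,[np.array(p)*.64 for p in [(370,208),(433,206),(435,347),(375,347)]],40);print(P.round(1),P.mean(0).round(1)); o=np.load('pics/w2.npz');print(2*np.arctan2(o['rot'][2],o['rot'][1]))
# visible finger tip check: where is the tool axis point
for z in (8,-11,-23): print(proj(c,np.array([615.7,298.5,142.6])-np.array([0,0,z]))/.64)
```

```text
[[593.3 341.9  40. ]
 [629.9 347.4  40. ]
 [643.6 258.5  40. ]
 [605.4 254.   40. ]] [618.1 300.5  40. ]
1.688675326111385
[[399.35273    344.57579037]]
[[399.42228235 364.10744021]]
[[399.47348129 378.49562713]]
```

Call:
apply_moves([
  [0, 0.8, -3],
  [0, 0, -3],
  [0, 0, -3],
  [0, 0, -2],
  [0, 0, -1],
  [0, 0, 0],
  [0, 0, 0],
], turn=[0.02, 0, 0, 0, 0, 0, 0], jaw=[9, 9, 9, 9, 9, 9, 9])

```text
clock: 4.5
tcp_pos: [615.1, 307.8, 21.9]
tool_rot: [0.0, 0.656, 0.755, 0.001]
force: [-0.9, -0.6, 0.5]
grip_width: 90.3
```

Call:
apply_moves([
  [0, 0, -0.1],
  [0, 0, 0],
  [0, 0, 0],
  [0, 0, 0],
  [0, 0, 0],
  [0, 0, 0],
  [0, 0, 0],
], turn=[0, 0, 0, 0, 0, 0, 0], jaw=[6, 4.5, 3, 3, 3, 3, 3], squeeze=55)

```text
clock: 5.38
tcp_pos: [614.5, 307.3, 19.7]
tool_rot: [0.0, 0.656, 0.755, 0.0]
force: [-0.1, -0.9, 0.2]
grip_width: 39.1
```

Call:
apply_moves([
  [0, 0, 3],
  [0, 0, 4],
  [0, 0, 4],
  [0.6, -2.0, 4],
  [0.6, -2.0, 0],
  [0.6, -2.0, 0],
  [0.6, -2.0, 0],
  [0.6, -1.5, 0],
  [0.4, -1.2, 0],
  [0, 0, 0],
  [0, 0, 0],
], turn=[0, 0, 0, -0.05, -0.05, -0.05, -0.05, -0.04, 0, 0, 0], jaw=[3, 3, 3, 3, 3, 3, 3, 3, 3, 3, 3])

```text
clock: 6.75
tcp_pos: [647.9, 201.3, 169.6]
tool_rot: [-0.0, 0.741, 0.671, 0.0]
force: [-0.1, 0.1, -0.5]
grip_width: 39.0
```

Run:
```python
from h import *
o,im=snap('wrist','w3'); print(o['tcp_pos'],2*np.arctan2(o['tool_rot'][2],o['tool_rot'][1]),o['force'])
cv2.imwrite('pics/w3b.png',cv2.resize(im,(800,600),interpolation=cv2.INTER_CUBIC)[:,:,::-1])
o,im=snap('scene','s3')
cv2.imwrite('pics/s3b.png',cv2.resize(im[130:280,230:400],(680,600),interpolation=cv2.INTER_CUBIC)[:,:,::-1])
```

```text
[647.92570931 201.27521288 169.59376857] 1.4719289534191742 [-0.1416936   0.09719386 -0.50622224]
```

View pics/w3b.png

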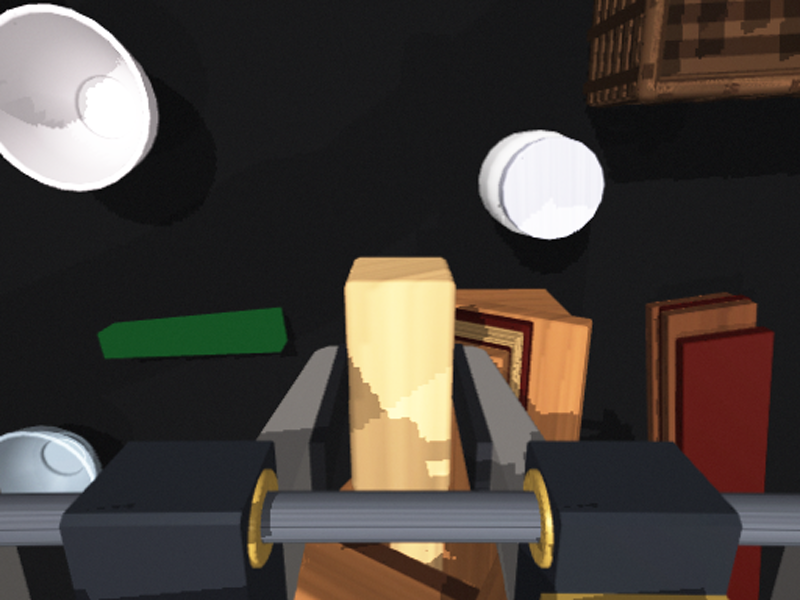

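View pics/s3b.png

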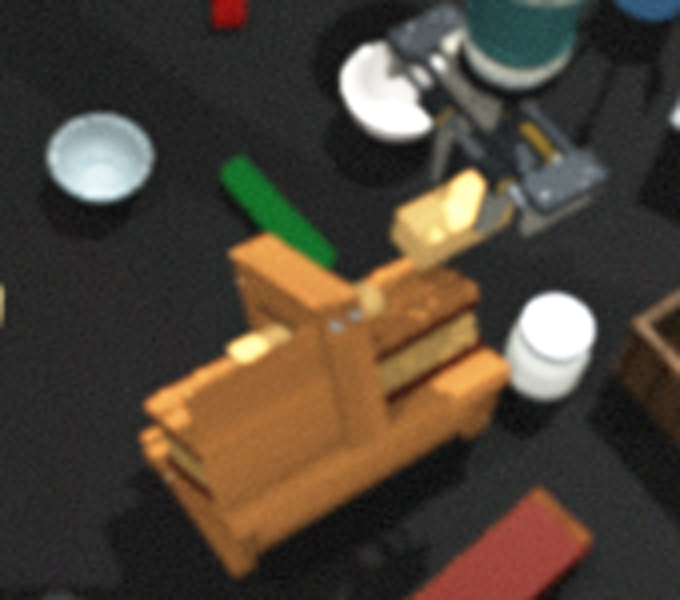

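Call:
apply_moves([
  [0, 0, -1.0],
  [0, 0, -1.0],
  [0, 0, -0.5],
  [-0.1, -1.0, 0],
  [-0.1, -1.0, 0],
  [0, -0.5, 0],
  [0, 0, 0],
], turn=[0, 0, 0, 0, 0, 0, 0], jaw=[3, 3, 3, 3, 3, 3, 3])

```text
clock: 7.72
tcp_pos: [646.7, 174.2, 144.9]
tool_rot: [0.0, 0.742, 0.67, 0.0]
force: [0.5, 0.6, -0.3]
grip_width: 38.9
```

Call:
apply_moves([
  [-0.1, -0.4, 0],
  [0, -0.4, 0],
  [-0.1, -0.4, 0],
  [0, 0, 0],
], turn=[0, 0, 0, 0], jaw=[3, 3, 3, 3])

```text
clock: 8.22
tcp_pos: [644.8, 167.4, 145.7]
tool_rot: [-0.001, 0.741, 0.672, 0.003]
force: [0.5, 6.5, -1.0]
grip_width: 38.9
```

Call:
apply_moves([
  [0, -0.4, 0],
  [-0.1, -0.4, 0],
  [0, -0.4, 0],
  [0, 0, 0],
], turn=[0, 0, 0, 0], jaw=[3, 3, 3, 3])

```text
clock: 8.72
tcp_pos: [643.9, 161.6, 147.1]
tool_rot: [-0.003, 0.74, 0.673, 0.007]
force: [1.4, 15.0, 1.6]
grip_width: 39.2
```

Call:
apply_moves([
  [0, -0.4, 0],
  [-0.1, -0.4, 0],
  [0, -0.4, 0],
  [0, 0, 0],
  [0, 0, 0],
], turn=[0, 0, 0, 0, 0], jaw=[3, 3, 3, 3, 3])

```text
clock: 9.35
tcp_pos: [642.3, 147.5, 146.6]
tool_rot: [-0.003, 0.74, 0.673, 0.005]
force: [-1.5, 12.4, 2.7]
grip_width: 38.7
```

Run:
```python
from h import *
o,im=snap('wrist','w4'); print(o['tcp_pos'],2*np.arctan2(o['tool_rot'][2],o['tool_rot'][1]),o['force'],o['wrist_torque'])
o,im2=snap('scene','s4')
a=np.hstack([cv2.resize(im,(640,480)) [:,100:500],cv2.resize(im2[160:260,280:363],(400,480),interpolation=cv2.INTER_CUBIC)])
cv2.imwrite('pics/w4b.png',a[:,:,::-1])
```

```text
[642.25436536 147.54494985 146.63787572] 1.475463304392211 [-1.52618971 12.40774844  2.72233819] [2.99290963e+00 1.48727991e-01 2.38245840e-03]
```

View pics/w4b.png

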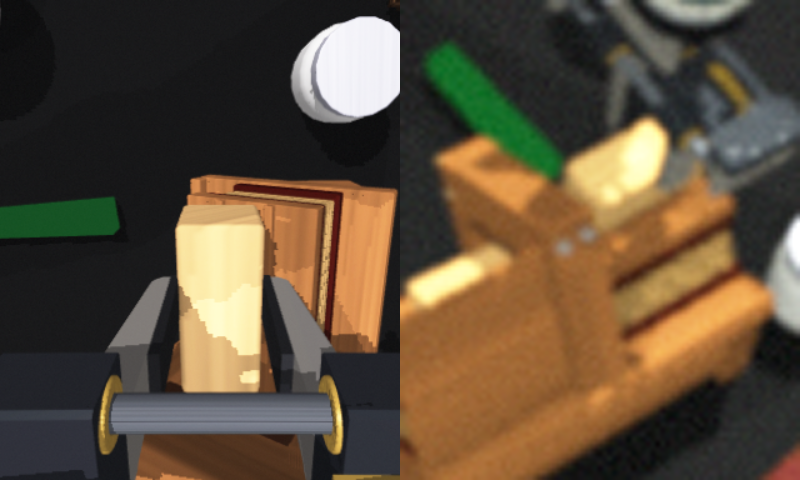

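Call:
apply_moves([
  [0, -0.4, 0],
  [-0.1, -0.4, 0],
  [0, -0.3, 0],
  [-0.1, -0.3, 0],
  [0, 0, 0],
  [0, 0, 0],
], turn=[0, 0, 0, 0, 0, 0], jaw=[3, 3, 3, 3, 3, 3])

```text
clock: 10.2
tcp_pos: [640.4, 124.4, 144.6]
tool_rot: [0.0, 0.742, 0.671, -0.0]
force: [-1.6, -0.7, 1.3]
grip_width: 39.1
```

Call:
apply_moves([
  [0, -0.2, 0],
  [0, 0, 0],
  [0.2, 2.0, 0],
  [0.3, 3.0, 0],
  [0.3, 3.0, 3],
  [-0.4, 4.0, 1],
  [-0.8, 4.0, 0],
  [-0.8, 2.2, 0],
  [-0.8, 0, -2],
  [-0.4, 0, -3],
  [0, 0, -3],
  [0, 0, -3],
], turn=[0, 0, 0, 0, 0, 0.06, 0.06, 0.06, 0.06, 0, 0, 0], jaw=[3, 3, 3, 3, 3, 3, 3, 3, 3, 3, 3, 3])

```text
clock: 11.7
tcp_pos: [616.6, 303.7, 73.0]
tool_rot: [0.001, 0.656, 0.755, -0.001]
force: [0.4, -0.2, -0.7]
grip_width: 39.0
```

Call:
apply_moves([
  [0, 0, -2.5],
  [0, 0, -1.5],
  [0, 0, -0.8],
  [0, 0, -0.4],
  [0, 0, 0],
], turn=[0, 0, 0, 0, 0], jaw=[3, 3, 3, 3, 3])

```text
clock: 12.32
tcp_pos: [616.7, 305.4, 23.1]
tool_rot: [0.0, 0.656, 0.755, 0.0]
force: [0.8, 0.4, -1.6]
grip_width: 39.4
```

Call:
apply_moves([
  [0, 0, -0.2],
  [0, 0, -0.1],
  [0, 0, 0],
], turn=[0, 0, 0], jaw=[3, 3, 3])

```text
clock: 12.7
tcp_pos: [616.3, 305.3, 19.7]
tool_rot: [0.0, 0.656, 0.755, 0.0]
force: [0.1, -0.0, -1.0]
grip_width: 39.2
```

Call:
apply_moves([
  [0, 0, -0.1],
  [0, 0, 0],
  [0, 0, 0],
  [0, 0, 0],
  [0, 0, 0],
  [0, 0, 3],
  [0, 0, 5],
  [0, -1, 5],
  [0, -5, 5],
  [0, -5, 5],
  [0, -5, 3],
  [0, -5, 0],
], turn=[0, 0, 0, 0, 0, 0, 0, 0, -0.08, -0.08, -0.08, 0], jaw=[4.5, 6.5, 8, 9, 9, 9, 9, 9, 9, 9, 9, 9])

```text
clock: 14.2
tcp_pos: [617.6, 106.1, 270.4]
tool_rot: [0.002, 0.742, 0.671, 0.002]
force: [0.8, 0.1, -0.7]
grip_width: 89.8
```

Run:
```python
from h import *
o,im=snap('scene','s5'); print(o['tcp_pos'],2*np.arctan2(o['tool_rot'][2],o['tool_rot'][1]))
cv2.imwrite('pics/s5b.png',cv2.resize(im,(800,600),interpolation=cv2.INTER_CUBIC)[:,:,::-1])
```

```text
[617.59952367 106.07473598 270.42007823] 1.4704074012497559
```

View pics/s5b.png

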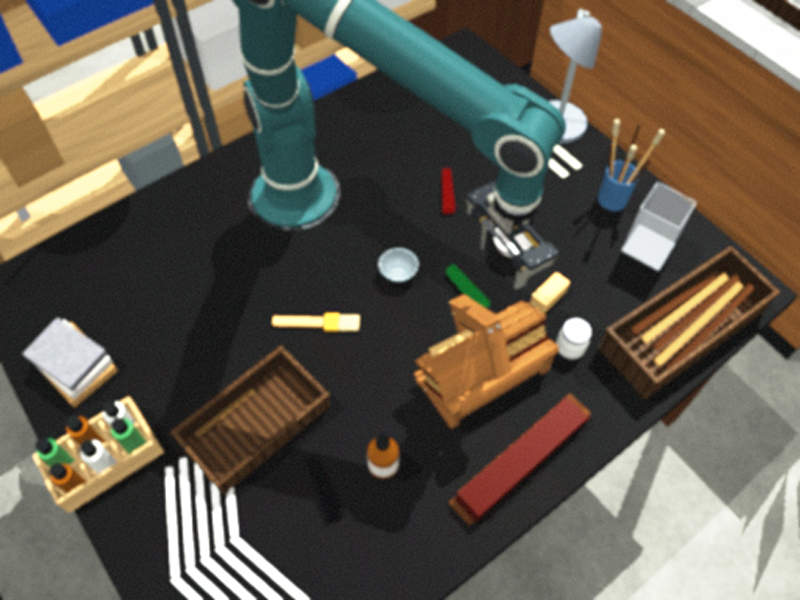

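Call:
apply_moves([
  [0.3, -5, 0],
  [0.3, -5, 0],
  [0, -4, 0],
  [0, 0, 0],
  [0, 0, 0],
], turn=[0, 0, 0, 0, 0], jaw=[9, 9, 9, 9, 9])

```text
clock: 14.88
tcp_pos: [622.2, -32.0, 267.0]
tool_rot: [-0.0, 0.741, 0.671, 0.0]
force: [-0.7, 0.9, -0.1]
grip_width: 90.0
```

Run:
```python
from h import *
o,im=snap('wrist','w6'); print(o['tcp_pos'],2*np.arctan2(o['tool_rot'][2],o['tool_rot'][1]))
cv2.imwrite('pics/w6b.png',cv2.resize(im,(800,600),interpolation=cv2.INTER_CUBIC)[:,:,::-1])
```

```text
[622.17113627 -32.01435891 266.97610051] 1.4715170667124353
```

View pics/w6b.png

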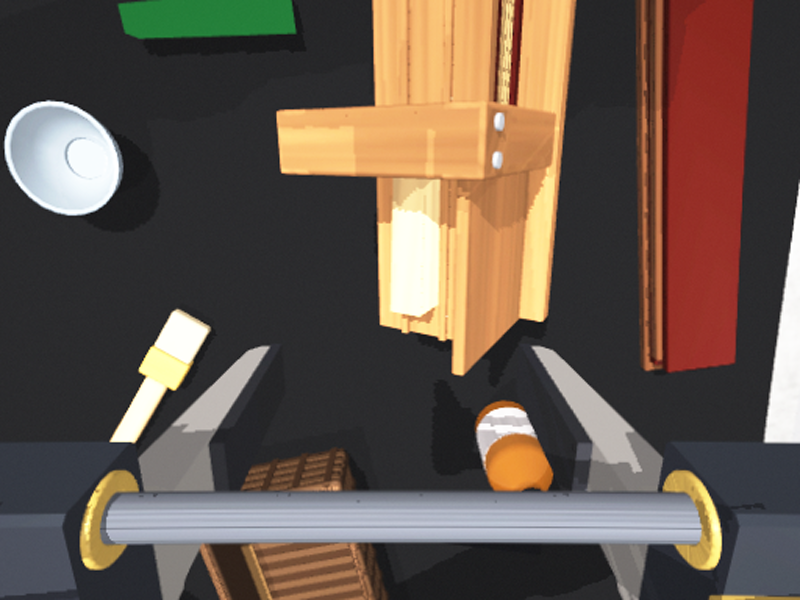

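Run:
```python
from h import *
im=np.load('pics/w6.npz')['im']
cv2.imwrite('pics/w6c.png',cv2.resize(im[60:250,170:370],(632,600),interpolation=cv2.INTER_CUBIC)[:,:,::-1])
c=cam('wrist','w6');R=RR.from_euler('z',-.105).as_matrix(); C=np.array([650,47.5,119])
n=R@[-.5,0,.866]
for h,uv in ((27,[(391,312),(408,318),(438,305)]),(50,[(453,374),(458,195)]),(0,[(380,327),(448,342)]),(70,[(282,174),(276,112)])):
    P=onplane(c,[np.array(p)*.64 for p in uv],n@C+h,n); print(h,((P-C)@R).round(1))
```

```text
27 [[ -25.2 -111.3   16.6]
 [ -13.5 -113.2   23.4]
 [   5.6 -100.    34.4]]
50 [[  13.3 -133.5   65.4]
 [  12.   -26.4   64.7]]
0 [[ -34.4 -136.9  -19.8]
 [  15.7 -136.7    9.1]]
70 [[-91.4 -18.4  28. ]
 [-92.7  17.   27.3]]
```

View pics/w6c.png

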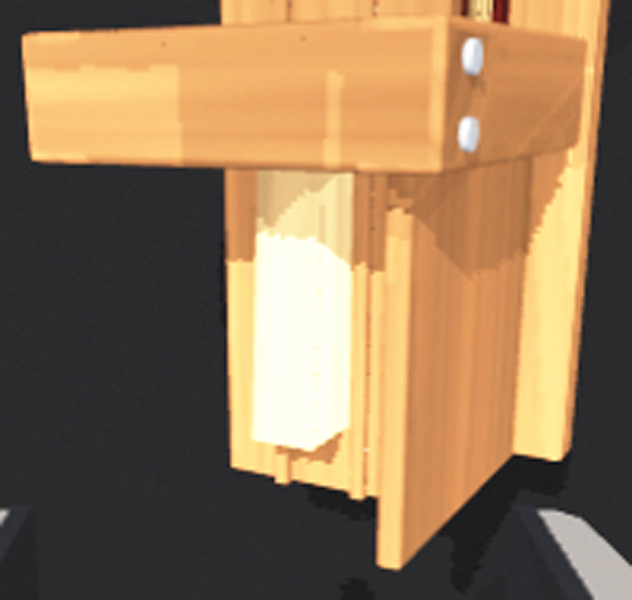

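Run:
```python
from h import *
cs=cam('scene')
o=np.load('pics/s5.npz'); im=o['im'].copy()
R=Q(o['rot']); p=o['tcp']
big=cv2.resize(im[80:190,280:380],(545*1,600),interpolation=cv2.INTER_CUBIC)
k=5.45
for y in (45,-45):
  for z,col in ((8,(255,0,0)),(-22,(0,255,0)),(-50,(0,0,255))):
    for x in (-10,10):
      u=proj(cs,p+R@[x,y,z])[0]; q=((u-[280,80]+.5)*k).astype(int); cv2.circle(big,tuple(int(v) for v in q),4,col,-1)
cv2.imwrite('pics/tip.png',big[:,:,::-1])
```

```text
(no output)
```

View pics/tip.png

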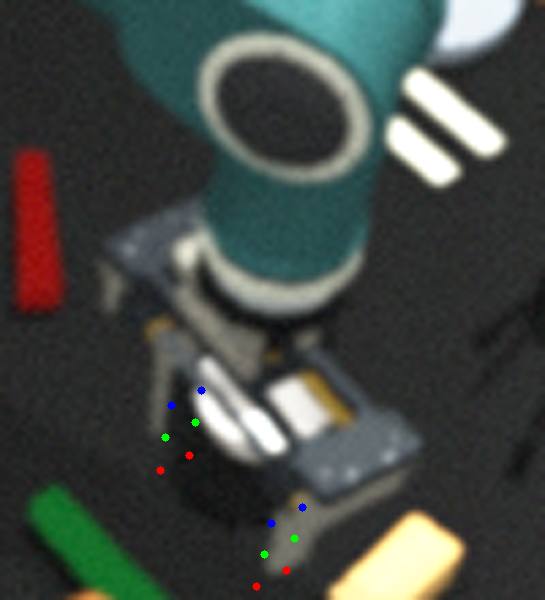

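Call:
apply_moves([
  [0, 0.1, 0],
  [0, 0.1, 0],
  [0, 0.1, 0],
  [0, 0.1, 0],
  [0, 0.1, 0],
  [0, 0.1, 0],
  [0, 0.1, 0],
  [0, 0.1, 0],
  [0, 0, 0],
  [0, 0, 0],
], turn=[-0.175, -0.175, -0.175, -0.175, -0.175, -0.175, -0.175, -0.175, -0.17, 0], jaw=[8, 6, 4, 2, 0, 0, 0, 0, 0, 0], squeeze=20)

```text
clock: 16.18
tcp_pos: [622.3, -23.0, 267.1]
tool_rot: [-0.0, 0.999, -0.047, 0.0]
force: [0.1, 0.9, 0.4]
grip_width: 0.7
```

Call:
apply_moves([
  [0, 0, -3],
  [0, 0, -3],
  [0, 0, -2.5],
  [0, 0, -1.5],
  [0, 0, -0.9],
  [0, 0, 0],
], turn=[0, 0, 0, 0, 0, 0], jaw=[0, 0, 0, 0, 0, 0])

```text
clock: 16.92
tcp_pos: [622.3, -24.9, 157.9]
tool_rot: [-0.0, 0.999, -0.049, -0.0]
force: [0.3, -0.0, -0.4]
grip_width: 0.2
```

Run:
```python
from h import *
o,im=snap('wrist','w7'); print(o['tcp_pos'],o['force'])
o,im2=snap('scene','s7')
a=np.hstack([cv2.resize(im,(512,384)) ,cv2.resize(im2[170:270,250:325],(288,384),interpolation=cv2.INTER_CUBIC)])
cv2.imwrite('pics/w7b.png',a[:,:,::-1])
```

```text
[622.31183098 -24.86946013 157.85612329] [ 0.32764204 -0.04984968 -0.3953247 ]
```

View pics/w7b.png

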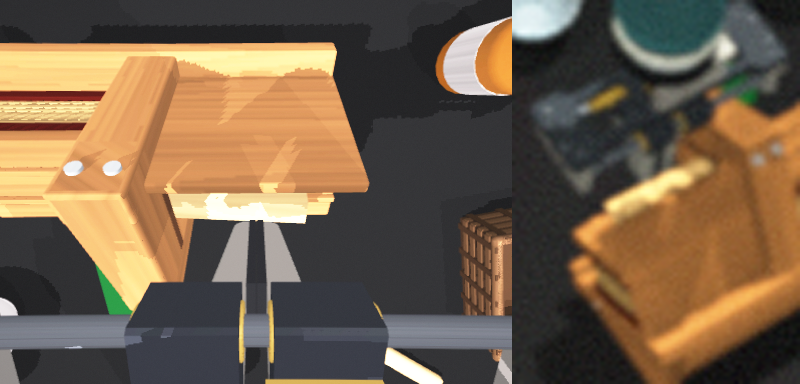

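Call:
apply_moves([
  [0, 0, -0.3],
  [0, 0, -0.3],
  [0, 0, 0],
], turn=[0, 0, 0], jaw=[0, 0, 0])

```text
clock: 17.4
tcp_pos: [622.1, -25.1, 151.8]
tool_rot: [0.0, 0.999, -0.05, -0.0]
force: [-0.3, -0.4, 0.1]
grip_width: 0.2
```

Call:
apply_moves([
  [0, 0, -0.3],
  [0, 0, -0.2],
  [0, 0, 0],
], turn=[0, 0, 0], jaw=[0, 0, 0])

```text
clock: 17.77
tcp_pos: [622.1, -25.1, 146.7]
tool_rot: [0.0, 0.999, -0.05, -0.0]
force: [-0.5, -0.3, -0.5]
grip_width: 0.6
```

Call:
apply_moves([
  [0, 0, -0.3],
  [0, 0, -0.2],
  [0, 0, 0],
], turn=[0, 0, 0], jaw=[0, 0, 0])

```text
clock: 18.15
tcp_pos: [622.2, -25.1, 141.7]
tool_rot: [0.0, 0.999, -0.05, -0.0]
force: [0.1, 0.5, -0.2]
grip_width: 0.7
```

Run:
```python
from h import *
o,im=snap('wrist','w8'); print(o['tcp_pos'],o['force'])
o,im2=snap('scene','s8')
a=np.hstack([cv2.resize(im,(512,384)) ,cv2.resize(im2[170:270,250:325],(288,384),interpolation=cv2.INTER_CUBIC)])
cv2.imwrite('pics/w8b.png',a[:,:,::-1])
```

```text
[622.17818093 -25.13580145 141.71387871] [ 0.13141942  0.52672898 -0.21759025]
```

View pics/w8b.png

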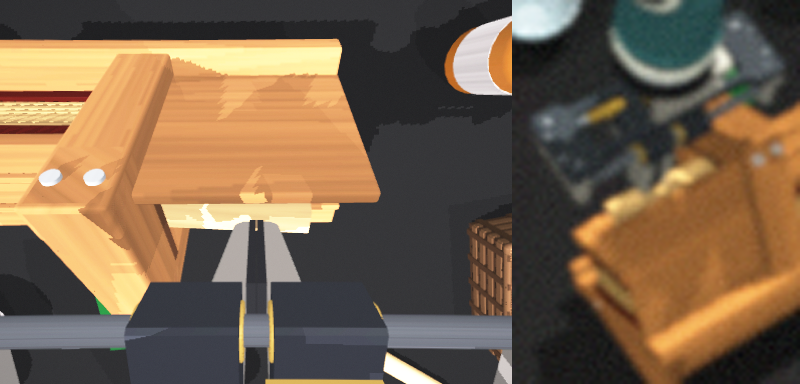

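Run:
```python
from h import *
cs=cam('scene');ct=cam('top')
o=np.load('pics/s8.npz'); im=o['im'].copy()
R=Q(o['rot']); p=o['tcp']
big=cv2.resize(im[170:250,240:340],(800,640),interpolation=cv2.INTER_CUBIC)
k=8
for z,col in ((8,(255,0,0)),(-20,(0,255,0)),(-50,(0,0,255))):
    for x in (-10,0,10):
      u=proj(cs,p+R@[x,0,z])[0]; q=((u-[240,170]+.5)*k).astype(int); cv2.circle(big,tuple(int(v) for v in q),4,col,-1)
# wedge top edges predicted
Rp=RR.from_euler('z',-.105).as_matrix(); C=np.array([649.5,47.5,119])
for (s,n,y) in ((-11,28,-112),(11,28,-112),(11,24,-47),(-11,24,-47),(42,50,-135),(42,50,-18)):
    P=C+Rp@[.866*s-.5*n,y,.5*s+.866*n]; u=proj(cs,P)[0]; q=((u-[240,170]+.5)*k).astype(int); cv2.circle(big,tuple(int(v) for v in q),4,(255,0,255),-1)
cv2.imwrite('pics/tip8.png',big[:600,:,::-1])
# tip test in s3 (block gripped)
o=np.load('pics/s3.npz'); im=o['im']; R=Q(o['rot']); p=o['tcp']
big=cv2.resize(im[160:240,310:400],(720,640),interpolation=cv2.INTER_CUBIC)
for z,col in ((8,(255,0,0)),(-20,(0,255,0)),(-50,(0,0,255))):
  for x in (-10,10):
    for y in (-20,20):
      u=proj(cs,p+R@[x,y,z])[0]; q=((u-[310,160]+.5)*k).astype(int); cv2.circle(big,tuple(int(v) for v in q),3,col,-1)
cv2.imwrite('pics/tip3.png',big[:600,:,::-1])
```

```text
(no output)
```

View pics/tip8.png

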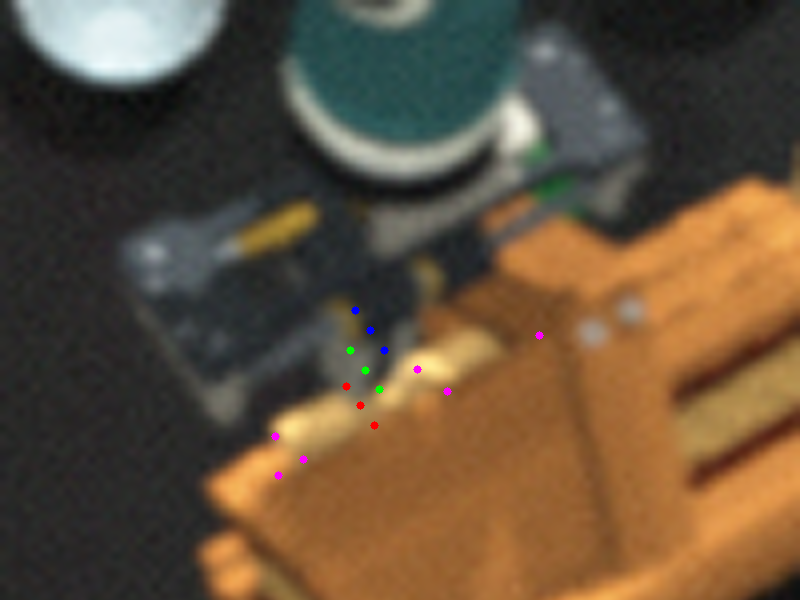

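View pics/tip3.png

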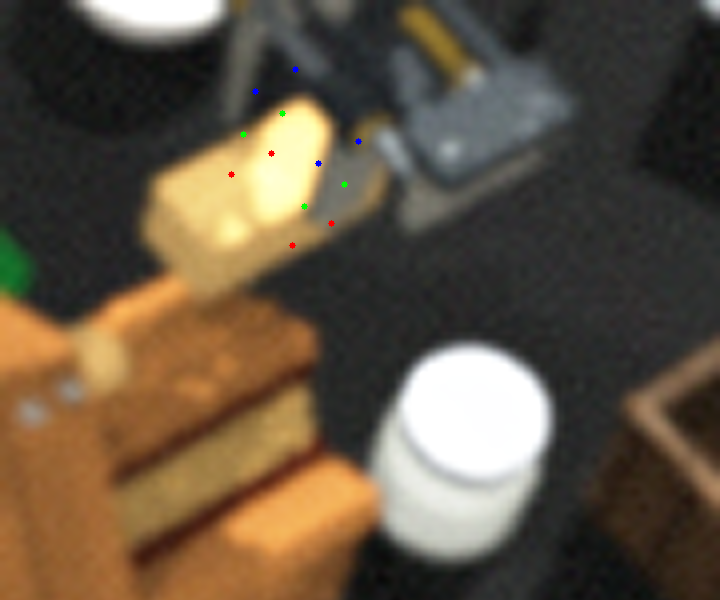

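Call:
apply_moves([
  [0, 0, -0.2],
  [0, 0, -0.2],
  [0, 0, 0],
], turn=[0, 0, 0], jaw=[0, 0, 0])

```text
clock: 18.62
tcp_pos: [622.1, -25.1, 137.7]
tool_rot: [0.0, 0.999, -0.05, -0.0]
force: [0.3, -0.2, 0.1]
grip_width: 0.6
```

Call:
apply_moves([
  [0, 0, 0.8],
  [0, 0, 0.7],
  [0.8, -0.1, 0],
  [0, 0, -0.4],
  [0, 0, -0.2],
  [0, 0, 0],
], turn=[0, 0, 0, 0, 0, 0], jaw=[0, 0, 0, 0, 0, 0])

```text
clock: 19.38
tcp_pos: [629.8, -26.1, 146.3]
tool_rot: [0.0, 0.999, -0.05, -0.001]
force: [-0.7, -0.1, -0.5]
grip_width: 0.3
```

Call:
apply_moves([
  [0, 0, -0.3],
  [0, 0, -0.2],
  [0, 0, 0],
], turn=[0, 0, 0], jaw=[0, 0, 0])

```text
clock: 19.75
tcp_pos: [630.1, -26.1, 141.7]
tool_rot: [0.0, 0.999, -0.05, -0.0]
force: [-0.1, -0.1, 0.5]
grip_width: 0.3
```

Call:
apply_moves([
  [0, 0, -0.2],
  [0, 0, -0.2],
  [0, 0, 0],
], turn=[0, 0, 0], jaw=[0, 0, 0])

```text
clock: 20.12
tcp_pos: [630.2, -26.1, 137.8]
tool_rot: [0.0, 0.999, -0.05, -0.0]
force: [-0.2, 0.3, -0.8]
grip_width: 0.6
```

Run:
```python
from h import *
o,im=snap('wrist','w9'); print(o['tcp_pos'],o['force'])
cv2.imwrite('pics/w9b.png',cv2.resize(im[140:290,130:380],(800,480),interpolation=cv2.INTER_CUBIC)[:,:,::-1])
```

```text
[630.18037693 -26.14479072 137.76049056] [-0.16301532  0.28242755 -0.76736998]
```

View pics/w9b.png

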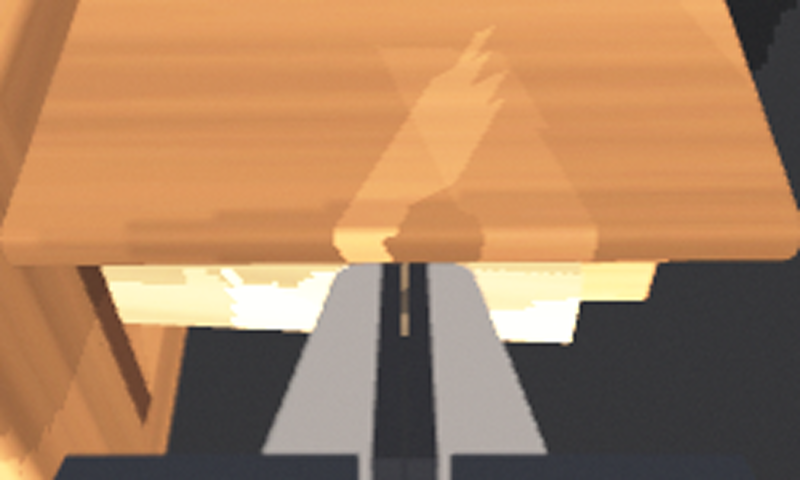

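Call:
apply_moves([
  [0, 0, 1.5],
  [-0.4, 0.1, 1.0],
  [-0.3, 0, 0],
  [0, 0, 0],
  [0, 0, 0],
  [0, 0, 0],
  [0, 0, 0],
  [0, 0, 0],
  [0, 0, 0],
  [0, 0, 0],
  [0, 0, 0],
], turn=[0, 0.175, 0.175, 0.175, 0.175, 0.175, 0.175, 0.175, 0.175, 0.165, 0], jaw=[0, 0, 0, 0, 0, 0, 0, 0, 0, 0, 0])

```text
clock: 21.55
tcp_pos: [623.7, -25.4, 163.9]
tool_rot: [0.0, 0.744, 0.668, 0.0]
force: [0.0, 0.1, -0.2]
grip_width: 0.5
```

Call:
apply_moves([
  [0, 0, -1],
  [0, 0, -0.8],
  [0, 0, -0.4],
  [0, 0, -0.3],
  [0, 0, -0.3],
  [0, 0, 0],
], turn=[0, 0, 0, 0, 0, 0], jaw=[0, 0, 0, 0, 0, 0])

```text
clock: 22.3
tcp_pos: [623.3, -25.1, 134.8]
tool_rot: [-0.0, 0.743, 0.669, -0.0]
force: [-0.1, 0.5, 1.5]
grip_width: -0.0
```

Run:
```python
from h import *
o,im=snap('wrist','w10'); print(o['tcp_pos'],o['force'])
cv2.imwrite('pics/w10b.png',cv2.resize(im,(800,600),interpolation=cv2.INTER_CUBIC)[:,:,::-1])
```

```text
[623.258412   -25.14917329 134.80005744] [-0.14453184  0.51773026  1.53784962]
```

View pics/w10b.png

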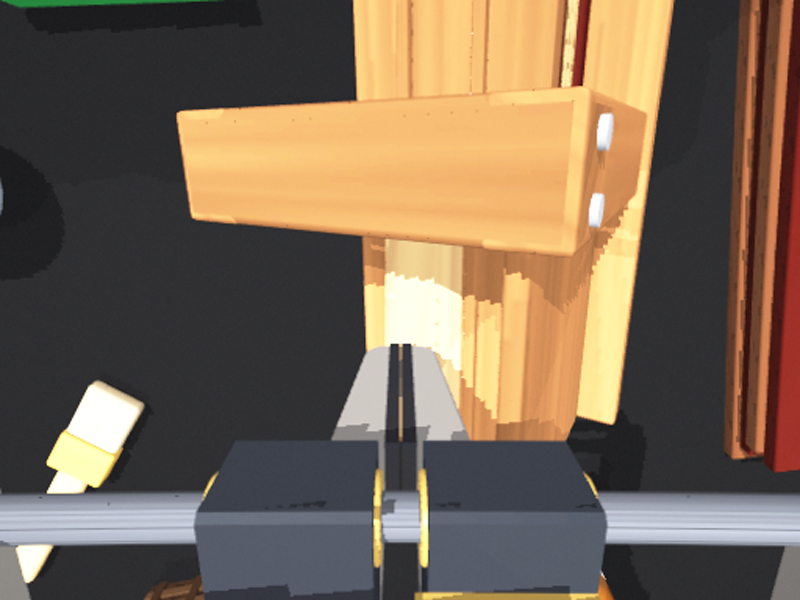

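Call:
apply_moves([
  [0, 0, -0.2],
  [0, 0, -0.1],
  [0, 0, 0],
], turn=[0, 0, 0], jaw=[0, 0, 0])

```text
clock: 22.72
tcp_pos: [623.7, -25.1, 132.8]
tool_rot: [0.0, 0.743, 0.669, 0.0]
force: [-1.8, -0.4, 4.7]
grip_width: 0.5
```

Call:
apply_moves([
  [0, 0, -0.2],
  [0, -0.3, 0],
  [-0.1, -0.4, 0],
  [0, -0.4, 0],
  [0, 0, 0],
], turn=[0, 0, 0, 0, 0], jaw=[0, 0, 0, 0, 0])

```text
clock: 23.35
tcp_pos: [623.4, -30.9, 132.5]
tool_rot: [-0.001, 0.742, 0.67, 0.003]
force: [-3.7, 7.6, 12.3]
grip_width: 0.4
```

Run:
```python
from h import *
print(bot.get_obs()['force'])
o,im=snap('scene','s11')
cv2.imwrite('pics/s11b.png',cv2.resize(im[170:250,240:340],(750,600),interpolation=cv2.INTER_CUBIC)[:,:,::-1])
```

```text
[-3.66961089  7.59797934 12.27688532]
```

View pics/s11b.png

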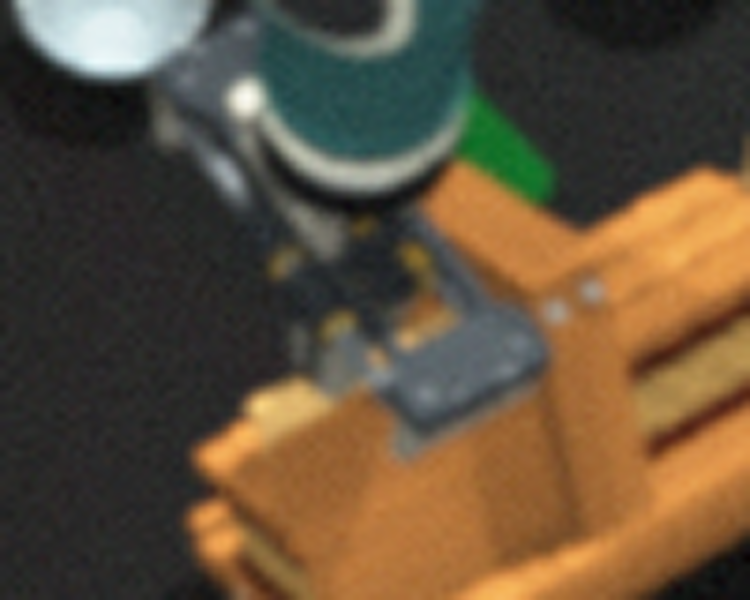

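Call:
apply_moves([
  [0, -0.4, 0],
  [-0.1, -0.4, 0],
  [0, -0.4, 0],
  [0, -0.4, 0],
  [0, 0, 0],
], turn=[0, 0, 0, 0, 0], jaw=[0, 0, 0, 0, 0])

```text
clock: 24.02
tcp_pos: [622.1, -46.7, 132.4]
tool_rot: [-0.001, 0.742, 0.67, 0.003]
force: [-4.7, 7.7, 12.7]
grip_width: 0.6
```

Run:
```python
from h import *
print(bot.get_obs()['force'])
o,im=snap('scene','s12')
cv2.imwrite('pics/s12b.png',cv2.resize(im[170:250,240:340],(750,600),interpolation=cv2.INTER_CUBIC)[:,:,::-1])
```

```text
[-4.67100489  7.65811476 12.72751911]
```

View pics/s12b.png

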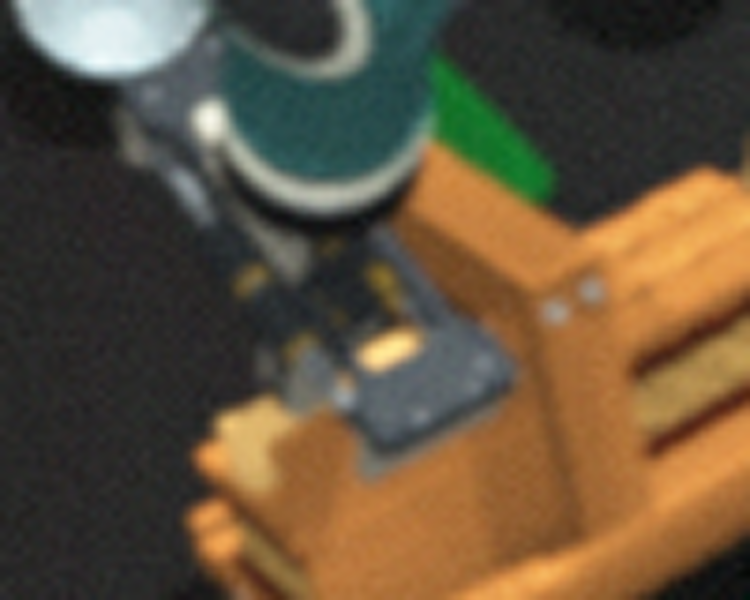

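Call:
apply_moves([
  [-0.1, -0.4, 0],
  [0, -0.4, 0],
  [0, -0.4, 0],
  [-0.1, -0.4, 0],
  [0, -0.4, 0],
  [-0.1, -0.4, 0],
  [0, 0, 0],
], turn=[0, 0, 0, 0, 0, 0, 0], jaw=[0, 0, 0, 0, 0, 0, 0])

```text
clock: 24.95
tcp_pos: [619.8, -70.7, 132.9]
tool_rot: [-0.001, 0.742, 0.67, 0.003]
force: [-3.9, 7.8, 13.7]
grip_width: 0.6
```

Run:
```python
from h import *
print(bot.get_obs()['force'])
o,im=snap('scene','s13')
cv2.imwrite('pics/s13b.png',cv2.resize(im[170:250,240:340],(750,600),interpolation=cv2.INTER_CUBIC)[:,:,::-1])
```

```text
[-3.94482603  7.77508284 13.66782996]
```

View pics/s13b.png

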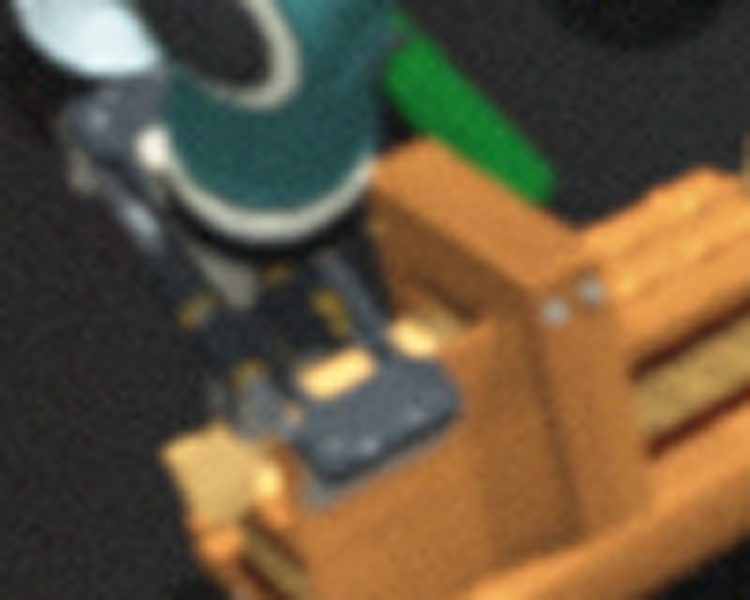

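Call:
apply_moves([
  [0, -0.3, 0],
  [0, -0.2, 0],
  [0, 0, 0],
  [0, 0, 0.5],
  [0, 0, 1.5],
  [0, 0, 4],
  [0, -0.5, 4],
  [0, -1, 2],
  [0, 0, 0],
], turn=[0, 0, 0, 0, 0, 0, 0, 0, 0], jaw=[0, 0, 0, 0, 2, 4, 5, 6, 6])

```text
clock: 26.12
tcp_pos: [619.2, -97.7, 251.8]
tool_rot: [0.002, 0.744, 0.668, 0.001]
force: [-0.0, -0.4, -0.4]
grip_width: 48.9
```

Run:
```python
from h import *
o,im=snap('wrist','w14'); print(o['tcp_pos'],o['force'],2*np.arctan2(o['tool_rot'][2],o['tool_rot'][1]))
cv2.imwrite('pics/w14b.png',cv2.resize(im,(800,600),interpolation=cv2.INTER_CUBIC)[:,:,::-1])
```

```text
[619.20159158 -97.70182536 251.82666944] [-0.04231108 -0.39586462 -0.37838498] 1.463113402213481
```

View pics/w14b.png

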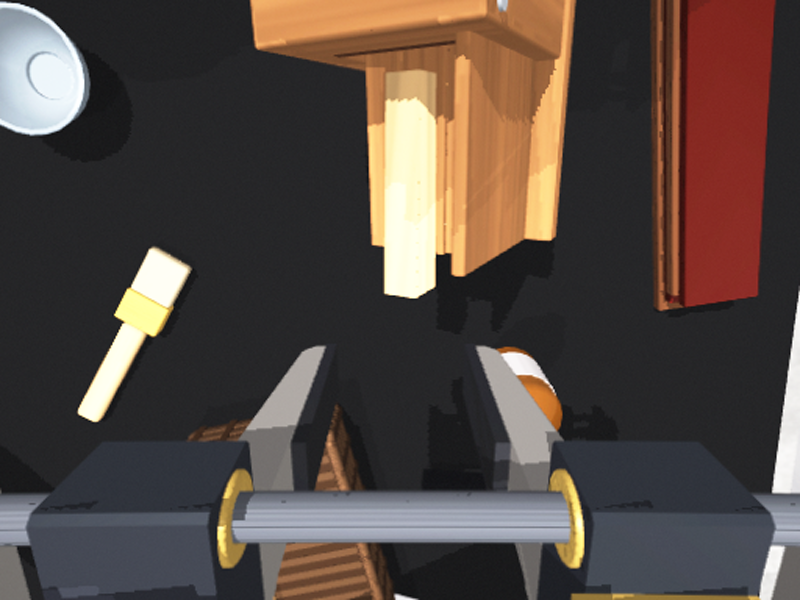

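Run:
```python
from h import *
c=cam('wrist','w14');R=RR.from_euler('z',-.105).as_matrix(); C=np.array([649.5,47.5,119])
n=R@[-.5,0,.866]
for h,uv in ((28,[(384,293),(417,298)]),(2,[(437,284)]),(50,[(453,275)]),(0,[(372,245)]),(20,[(387,72)])):
    P=onplane(c,[np.array(p)*.64 for p in uv],n@C+h,n); print(h,P.round(1),((P-C)@R).round(1))
```

```text
28 [[ 608.4 -107.1  137.1]
 [ 629.2 -108.8  149.1]] [[ -24.7 -158.1   18.1]
 [  -3.8 -157.6   30.1]]
2 [[ 643.4 -107.8  127.2]] [[  10.2 -155.1    8.2]]
50 [[649.5 -86.2 184.8]] [[  14.  -133.    65.8]]
0 [[601.7 -82.7  99.4]] [[ -33.9 -134.5  -19.6]]
20 [[625.3  23.3 129.7]] [[-21.5 -26.6  10.7]]
```

Call:
apply_moves([
  [0.8, -0.3, -3],
  [0, 0, -3],
  [0, 0, -3],
  [0, 0, -2.5],
  [0, 0, -1.5],
  [0, 0, 0],
], turn=[0, 0, 0, 0, 0, 0], jaw=[6, 6, 6, 6, 6, 6], squeeze=25)

```text
clock: 26.92
tcp_pos: [625.2, -98.7, 118.3]
tool_rot: [-0.001, 0.743, 0.669, -0.001]
force: [0.4, -0.6, -0.4]
grip_width: 59.7
```

Run:
```python
from h import *
o,im=snap('scene','s15'); print(o['tcp_pos'],o['force'],o['grip_width'])
o,w=snap('wrist','w15')
a=np.hstack([cv2.resize(im[170:250,225:305],(480,480),interpolation=cv2.INTER_CUBIC),cv2.resize(w,(640,480))[:,150:470]])
cv2.imwrite('pics/s15b.png',a[:,:,::-1])
```

```text
[625.20878072 -98.72697855 118.29978862] [ 0.39743703 -0.57735955 -0.37469394] 59.66155371164045
```

View pics/s15b.png

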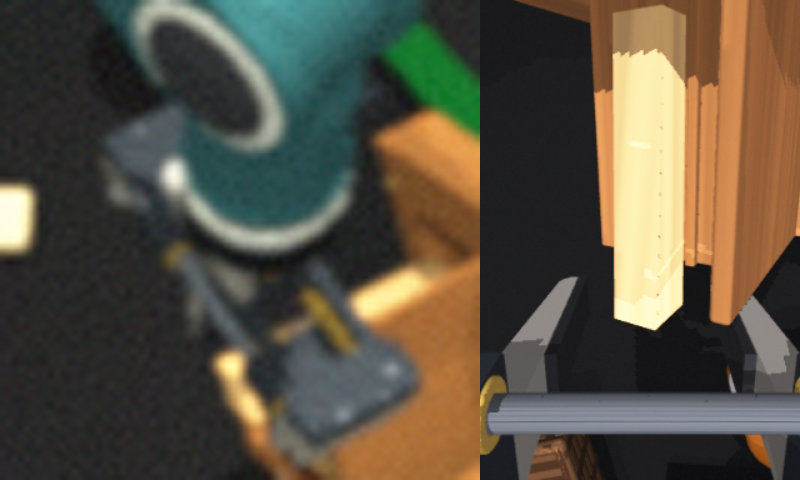

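Call:
apply_moves([
  [0, -0.1, -0.4],
  [0, 0, -0.4],
  [0, 0, 0],
], turn=[0, 0, 0], jaw=[6, 6, 6])

```text
clock: 27.4
tcp_pos: [626.2, -100.2, 111.9]
tool_rot: [-0.0, 0.743, 0.669, -0.0]
force: [-0.3, -0.5, -0.3]
grip_width: 60.2
```

Call:
apply_moves([
  [0, 0, 0],
  [0, 0, 0],
  [0, 0, 0],
  [0, 0, 0],
  [0, 0, 0],
], turn=[0, 0, 0, 0, 0], jaw=[4.8, 3.8, 3.2, 3.0, 2.8], squeeze=20)

```text
clock: 28.02
tcp_pos: [626.0, -100.2, 112.1]
tool_rot: [-0.0, 0.743, 0.669, -0.0]
force: [-2.3, -0.1, 2.6]
grip_width: 30.9
```

Run:
```python
from h import *
o,w=snap('wrist','w16'); print(o['tcp_pos'],o['force'],o['grip_width'])
cv2.imwrite('pics/w16b.png',cv2.resize(w,(800,600))[:,:,::-1])
```

```text
[ 626.0458462  -100.16744996  112.12114768] [-2.30327615 -0.13426457  2.61891569] 30.939654696531463
```

View pics/w16b.png

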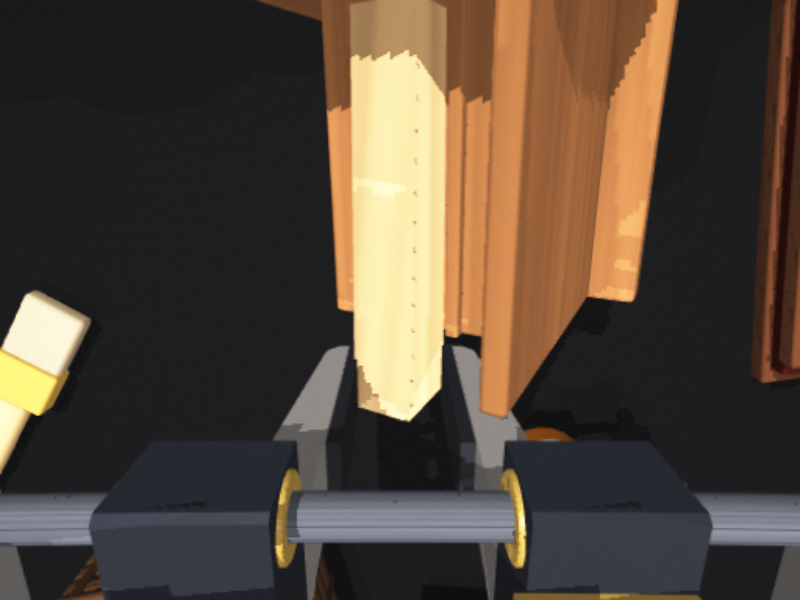

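Call:
apply_moves([
  [0, 0, 0],
  [0, 0, 0.1],
  [0, 0, 0.1],
  [0, 0, 0.1],
  [0, 0, 0],
], turn=[0, 0, 0, 0, 0], jaw=[2.6, 2.4, 2.2, 2.0, 1.8], squeeze=30)

```text
clock: 28.7
tcp_pos: [626.5, -100.1, 115.0]
tool_rot: [0.0, 0.743, 0.669, 0.0]
force: [0.3, -0.4, -1.1]
grip_width: 30.2
```

Run:
```python
from h import *
o,w=snap('wrist','w17'); print(o['tcp_pos'],o['force'],o['grip_width'])
cv2.imwrite('pics/w17b.png',cv2.resize(w,(800,600))[:,:,::-1])
```

```text
[ 626.53558011 -100.12536434  115.02455446] [ 0.29548903 -0.41755417 -1.10654026] 30.199797753509984
```

View pics/w17b.png

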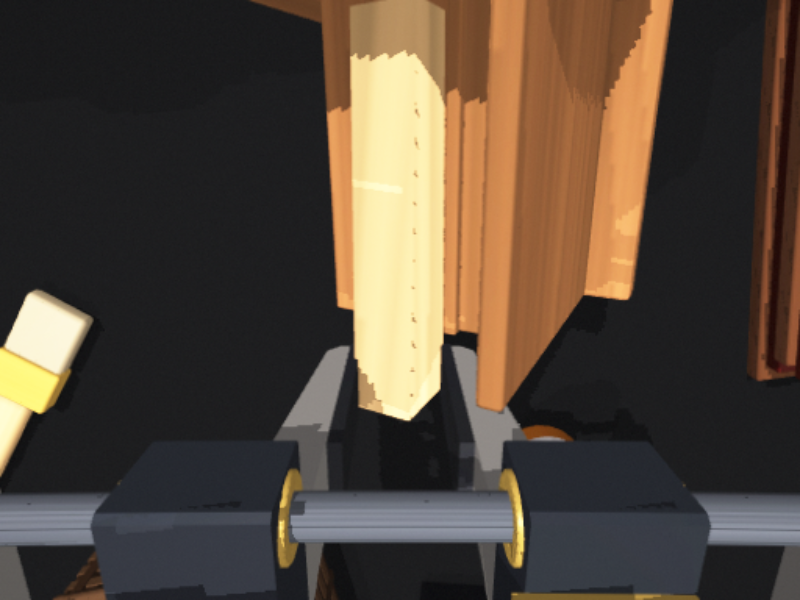

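Call:
apply_moves([
  [0, 0, -0.2],
  [0, 0, -0.1],
  [0, 0, 0],
  [0, 0, 0],
  [0, 0, 0],
  [0, 0, -0.3],
  [0, 0, -0.2],
  [0, 0, 0],
], turn=[0, 0, 0, 0, 0, 0, 0, 0], jaw=[2.6, 2.6, 3.4, 4.0, 4.4, 4.4, 4.4, 4.4])

```text
clock: 29.75
tcp_pos: [626.1, -100.1, 106.6]
tool_rot: [-0.0, 0.743, 0.669, -0.0]
force: [0.4, 0.3, 0.1]
grip_width: 43.9
```

Call:
apply_moves([
  [0, 0, -0.2],
  [0, 0, -0.1],
  [0, 0, 0],
], turn=[0, 0, 0], jaw=[4.4, 4.4, 4.4])

```text
clock: 30.12
tcp_pos: [626.3, -100.1, 103.9]
tool_rot: [-0.0, 0.743, 0.669, -0.0]
force: [0.0, 0.6, 0.5]
grip_width: 44.1
```

Still free. Close here.

Call:
apply_moves([
  [0, 0, 0],
  [0, 0, 0],
  [0, 0, 0],
  [0, 0, 0],
  [0, 0, 0],
  [0, 0, 0],
], turn=[0, 0, 0, 0, 0, 0], jaw=[3.8, 3.4, 3.0, 2.7, 2.4, 2.0], squeeze=20)

```text
clock: 30.88
tcp_pos: [626.1, -100.2, 104.1]
tool_rot: [-0.0, 0.743, 0.669, -0.0]
force: [-2.3, 0.1, 3.7]
grip_width: 30.7
```

Run:
```python
from h import *
o,w=snap('wrist','w18'); print(o['tcp_pos'],o['force'],o['grip_width'])
cv2.imwrite('pics/w18b.png',cv2.resize(w,(800,600))[:,:,::-1])
```

```text
[ 626.09341791 -100.22162914  104.06147698] [-2.28179312  0.07611974  3.7271143 ] 30.684357615117584
```

View pics/w18b.png

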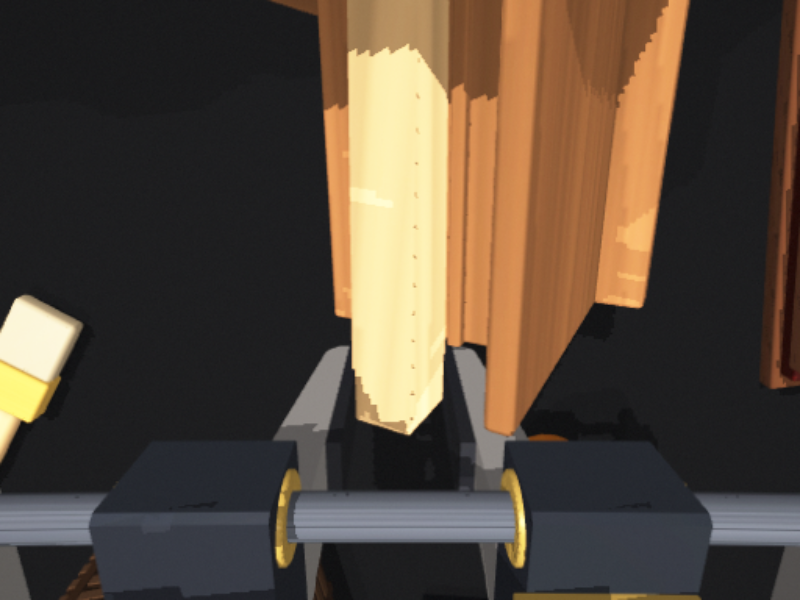

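Call:
apply_moves([
  [0, 0, 0],
  [0, 0, 0.2],
  [0, 0, 0.3],
  [0, 0, 0.3],
  [0, 0, 0.3],
  [0, 0, 0],
], turn=[0, 0, 0, 0, 0, 0], jaw=[2, 2, 2, 2, 2, 2], squeeze=35)

```text
clock: 31.68
tcp_pos: [626.7, -100.1, 115.4]
tool_rot: [0.0, 0.743, 0.669, 0.0]
force: [-0.4, -0.1, -0.2]
grip_width: 30.4
```

Run:
```python
from h import *
o,w=snap('wrist','w19'); print(o['tcp_pos'],o['force'],o['wrist_torque'],o['grip_width'])
cv2.imwrite('pics/w19b.png',cv2.resize(w,(800,600))[:,:,::-1])
```

```text
[ 626.68719348 -100.11292739  115.37652902] [-0.41252063 -0.08385894 -0.2197717 ] [-0.0753328 -0.0526332  0.0013482] 30.369187908084275
```

View pics/w19b.png

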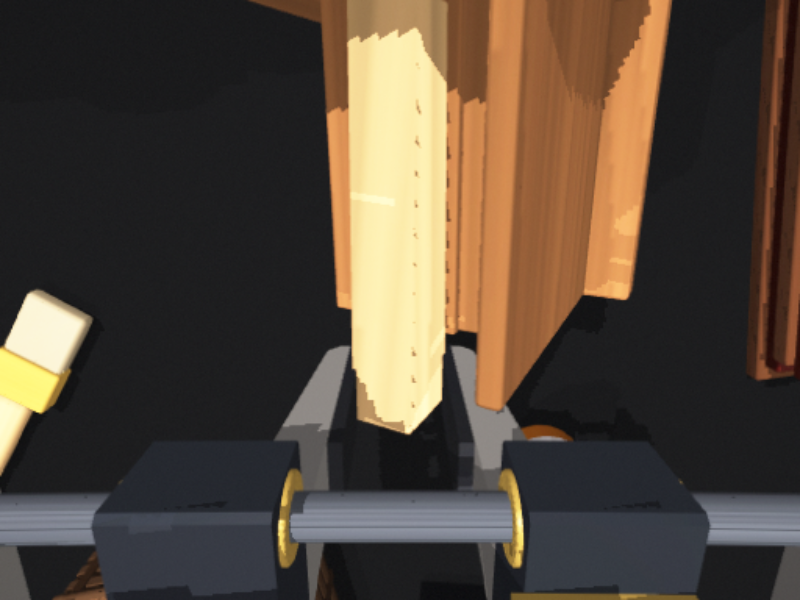

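Call:
apply_moves([
  [-0.3, -0.1, 0.4],
  [-0.4, -0.2, 0.6],
  [-0.5, -0.3, 1.0],
  [-0.5, -0.5, 1.5],
  [0, -0.5, 2.5],
  [0, -0.5, 3],
  [0, -0.5, 3],
  [0, 0, 0],
], turn=[0, 0, 0, 0, 0, 0, 0, 0], jaw=[2, 2, 2, 2, 2, 2, 2, 2])

```text
clock: 32.72
tcp_pos: [610.8, -127.0, 238.4]
tool_rot: [0.003, 0.744, 0.669, 0.002]
force: [-0.1, 0.1, -0.6]
grip_width: 29.5
```

Run:
```python
from h import *
o,w=snap('wrist','w20'); print(o['tcp_pos'],o['force'],o['wrist_torque'],o['grip_width'],2*np.arctan2(o['tool_rot'][2],o['tool_rot'][1]))
o,im=snap('scene','s20')
a=np.hstack([cv2.resize(w,(512,384)),cv2.resize(im[150:290,180:285],(288,384),interpolation=cv2.INTER_CUBIC)])
cv2.imwrite('pics/w20b.png',a[:,:,::-1])
```

```text
[ 610.77424307 -126.98082193  238.41605758] [-0.08983717  0.13612837 -0.61821733] [-0.04644911 -0.0397054  -0.01334279] 29.50499607258709 1.4644799431155007
```

View pics/w20b.png

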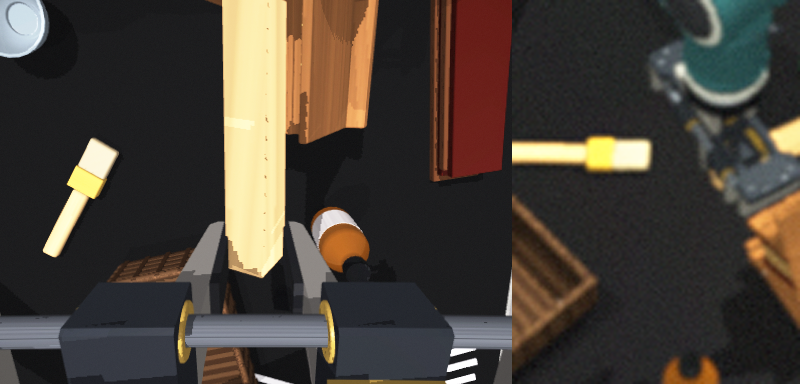

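Call:
apply_moves([
  [-0.8, -2, 0],
  [-1.3, -3.5, 0],
  [-1.3, -3.5, 0],
  [-1.3, -3.5, 0],
  [-1.3, -3.5, 0],
  [-1.3, -3.5, 0],
  [-1.3, -3.5, 0],
  [-1.3, -3.5, 0],
  [-1.3, -3.5, 0],
  [-1.0, -2.5, 0],
  [-0.5, -1, 0],
  [0, 0, 0],
], turn=[0, 0.03, 0.03, 0.03, 0.03, 0.03, 0.03, 0.04, 0, 0, 0, 0], jaw=[2, 2, 2, 2, 2, 2, 2, 2, 2, 2, 2, 2])

```text
clock: 34.33
tcp_pos: [481.2, -461.6, 234.1]
tool_rot: [-0.001, 0.666, 0.746, 0.0]
force: [0.3, -0.3, -0.6]
grip_width: 29.8
```

Run:
```python
from h import *
o,w=snap('wrist','w21'); print(o['tcp_pos'],o['force'],o['grip_width'],2*np.arctan2(o['tool_rot'][2],o['tool_rot'][1]))
cv2.imwrite('pics/w21b.png',cv2.resize(w,(800,600))[:,:,::-1])
```

```text
[ 481.22640427 -461.58683014  234.12073598] [ 0.30705727 -0.30490292 -0.62846298] 29.817378016894352 1.6842776551911112
```

View pics/w21b.png

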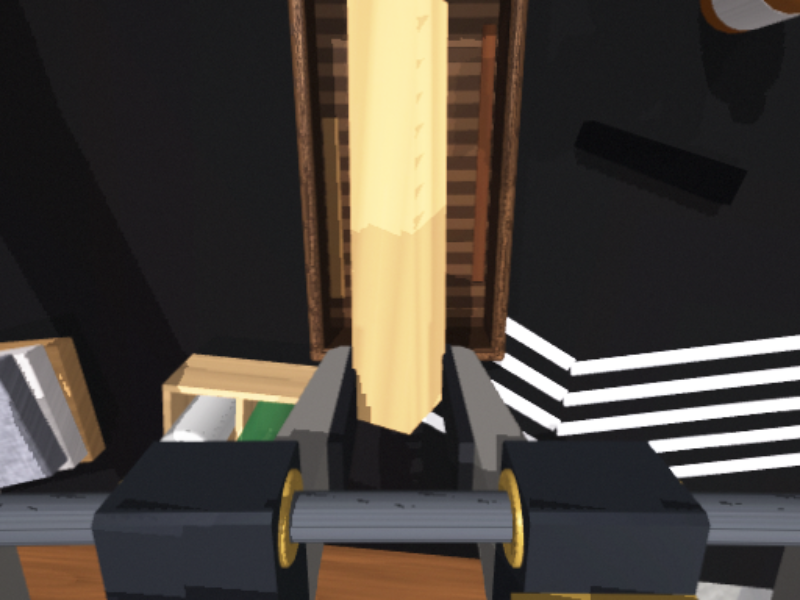

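Run:
```python
from h import *
c=cam('wrist','w21')
print(onplane(c,[np.array(p)*.64 for p in [(312,358),(505,357),(290,2),(525,2)]],60).round(1))
print(onplane(c,[np.array(p)*.64 for p in [(358,420),(410,433),(442,405)]],240).round(1))
```

```text
[[ 420.4 -553.1   60. ]
 [ 574.8 -534.5   60. ]
 [ 391.3 -302.    60. ]
 [ 542.7 -284.7   60. ]]
[[ 467.2 -491.4  240. ]
 [ 489.5 -495.2  240. ]
 [ 501.1 -480.4  240. ]]
```

Call:
apply_moves([
  [0.4, 0, -2],
  [0, 0, -3.5],
  [0, 0, -4],
  [0, 0, -3.5],
  [0, 0, -3],
  [0, 0, -2],
  [0, 0, -1],
  [0, 0, 0],
], turn=[0, 0, 0, 0, 0, 0, 0, 0], jaw=[2, 2, 2, 2, 2, 2, 2, 2])

```text
clock: 35.38
tcp_pos: [486.5, -460.7, 44.6]
tool_rot: [-0.0, 0.665, 0.747, 0.0]
force: [0.9, -0.1, -0.7]
grip_width: 29.8
```

Call:
apply_moves([
  [0, 0, -0.8],
  [0, 0, -0.6],
  [0, 0, -0.4],
  [0, 0, 0],
], turn=[0, 0, 0, 0], jaw=[2, 2, 2, 2])

```text
clock: 35.88
tcp_pos: [486.1, -461.0, 26.7]
tool_rot: [-0.0, 0.665, 0.747, -0.0]
force: [0.4, 0.7, -0.9]
grip_width: 29.9
```

Call:
apply_moves([
  [0, 0, -0.4],
  [0, 0, -0.3],
  [0, 0, 0],
], turn=[0, 0, 0], jaw=[2, 2, 2])

```text
clock: 36.25
tcp_pos: [486.1, -461.0, 19.6]
tool_rot: [-0.0, 0.665, 0.747, 0.0]
force: [-0.2, 0.8, -0.3]
grip_width: 29.9
```

Call:
apply_moves([
  [0, 0, -0.2],
  [0, 0, -0.1],
  [0, 0, 0],
], turn=[0, 0, 0], jaw=[2, 2, 2])

```text
clock: 36.62
tcp_pos: [486.3, -461.1, 16.9]
tool_rot: [-0.0, 0.665, 0.747, 0.0]
force: [-0.3, -0.7, 0.2]
grip_width: 29.8
```

Run:
```python
from h import *
o,w=snap('wrist','w22'); print(o['tcp_pos'],o['force'])
o,im=snap('scene','s22')
a=np.hstack([cv2.resize(w,(512,384)),cv2.resize(im[200:320,105:195],(288,384),interpolation=cv2.INTER_CUBIC)])
cv2.imwrite('pics/w22b.png',a[:,:,::-1])
```

```text
[ 486.29533884 -461.07711919   16.91772634] [-0.34365479 -0.68574718  0.16124682]
```

View pics/w22b.png

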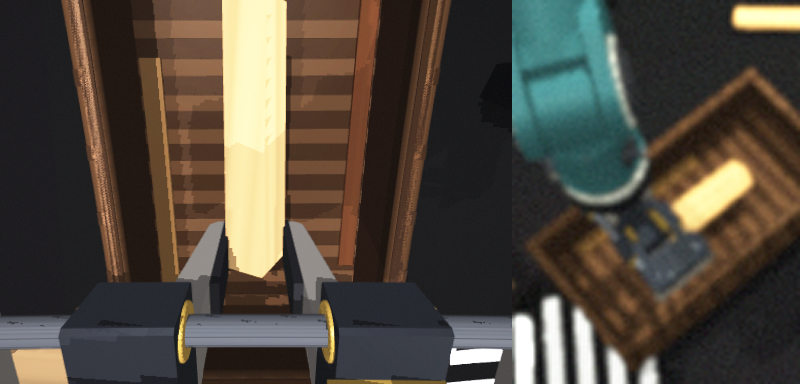

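Call:
apply_moves([
  [0, 0, -0.2],
  [0, 0, -0.2],
  [0, 0, 0],
  [0, 0, 0],
], turn=[0, 0, 0, 0], jaw=[2, 2, 2, 2])

```text
clock: 37.22
tcp_pos: [486.4, -461.1, 13.0]
tool_rot: [0.0, 0.665, 0.747, 0.0]
force: [0.1, -0.7, -0.2]
grip_width: 30.1
```

Call:
apply_moves([
  [0, 0, -0.2],
  [0, 0, -0.2],
  [0, 0, 0],
], turn=[0, 0, 0], jaw=[2, 2, 2])

```text
clock: 37.6
tcp_pos: [486.2, -461.0, 8.7]
tool_rot: [-0.0, 0.665, 0.747, 0.0]
force: [-0.4, -0.9, -1.0]
grip_width: 30.1
```

Call:
apply_moves([
  [0, 0, -0.2],
  [0, 0, -0.2],
  [0, 0, 0],
], turn=[0, 0, 0], jaw=[2, 2, 2])

```text
clock: 37.98
tcp_pos: [486.2, -461.0, 4.7]
tool_rot: [-0.0, 0.665, 0.747, -0.0]
force: [-0.2, 0.2, -0.6]
grip_width: 30.1
```

Call:
apply_moves([
  [0, 0, -0.2],
  [0, 0, -0.1],
  [0, 0, 0],
], turn=[0, 0, 0], jaw=[2, 2, 2])

```text
clock: 38.35
tcp_pos: [486.3, -461.1, 1.9]
tool_rot: [-0.0, 0.665, 0.747, -0.0]
force: [1.1, 0.0, -1.0]
grip_width: 29.7
```

Call:
apply_moves([
  [0, 0, -0.2],
  [0, 0, -0.1],
  [0, 0, 0],
], turn=[0, 0, 0], jaw=[2, 2, 2])

```text
clock: 38.72
tcp_pos: [486.2, -461.0, -1.2]
tool_rot: [-0.0, 0.665, 0.747, 0.0]
force: [-0.1, 0.2, -0.3]
grip_width: 29.8
```

Call:
apply_moves([
  [0, 0, 0],
  [0, 0, 0],
  [0, 0, 0],
  [0, 0, 0],
  [0, 0, 0],
  [0, 0, 1],
  [0, 0, 3],
  [0, 0, 4],
  [0, 0, 5],
  [0, 0, 5],
  [0, 0, 0],
], turn=[0, 0, 0, 0, 0, 0, 0, 0, 0, 0, 0], jaw=[3.2, 3.8, 4.6, 5.6, 5.6, 5.6, 5.6, 5.6, 5.6, 5.6, 5.6])

```text
clock: 40.1
tcp_pos: [488.9, -462.6, 184.9]
tool_rot: [0.005, 0.665, 0.747, -0.0]
force: [0.6, 0.8, -0.3]
grip_width: 55.7
```

Run:
```python
from h import *
o,w=snap('wrist','w23'); print(o['tcp_pos'],o['force'],o['grip_width'])
o,im=snap('scene','s23')
o,t=snap('top','t23')
cv2.imwrite('pics/w23b.png',np.hstack([cv2.resize(w,(400,300)),cv2.resize(im,(400,300),interpolation=cv2.INTER_AREA)])[:,:,::-1])
cv2.imwrite('pics/t23b.png',cv2.resize(t,(800,600),interpolation=cv2.INTER_CUBIC)[:,:,::-1])
```

```text
[ 488.90983391 -462.5921385   184.90387062] [ 0.56324418  0.82383181 -0.27730603] 55.66645362134012
```

View pics/w23b.png

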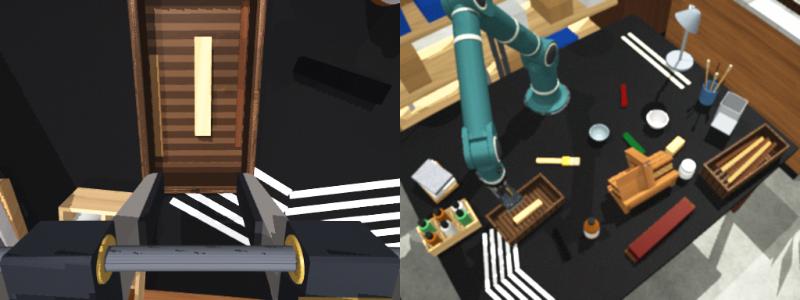

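View pics/t23b.png

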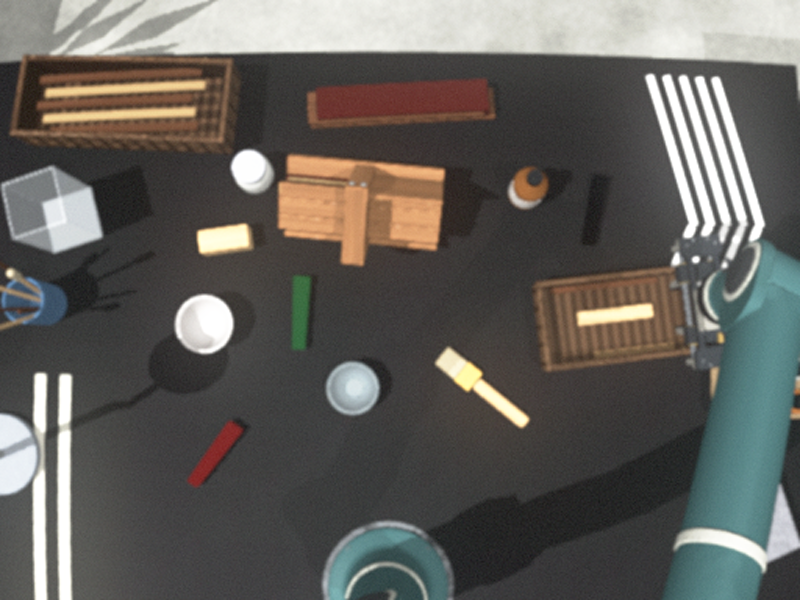

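The wedge lies in the middle of the tray. The block is flat on the table at its old place, and nothing else has moved. I'm handing it in.

```bash
python3 -c "
from plant import bot
print(bot.finish_job())"
```

```text
the job is handed in; nothing more can be done
None
```

The wedge is out of the press and lies flat in the middle of the woven tray. The block is back on the table about where it was, and the job was handed in at about 40 s. No verdict was reported.

**What I did**
- I gripped the block and pushed the wedge's thin end about 45 mm back, until the resisting force fell to zero, then set the block down.
- A vertical grasp was not possible next to the leaning fence. I pressed the closed fingertips on top of the wedge and drew it a further 46 mm or so, past the beam and over the press end.
- There I gripped the thick end, lifted the wedge clear of the fence and lowered it into the tray before opening the fingers.

**Last checks**
- The final top, scene and wrist pictures show the wedge released in the tray, the block flat on the table, and the bowl, dish, brush, bottle and jar where they stood at the start. The bystander check was by eye, not by measured distances.
- The arm is raised clear, and the force reading is near zero.

**What disagreed**
- **Fingertip position:** contact with the wedge and the wrist pictures put the fingertips about 10–20 mm farther back than the stated 8 mm ahead of the TCP. I set heights by force feedback instead.
- **Grip on the wedge:** it was held across its edges at about 30 mm instead of its 22 mm width, but it did not slip visibly.
- **Lowering:** I felt no clear floor contact before letting go. By my estimate the wedge was within a few millimetres of the tray floor.

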